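# Put the tealights away in the bolted chest

## Robot

A 6-joint arm with a two-finger parallel gripper is mounted at the origin on a cart in front of the work surface, level with it; the furniture and walls round the work are solid. World frame = base frame: x ahead of the robot, y to its left, z up, the work surface at z = 0. Lengths are in m, angles in rad, forces in N, time in s.
With the tool pointing down it reaches from about 0.425 to 0.95 m from the base axis. Payload 3.5 kg.
Tool frame: the origin (TCP) lies at the very end of the fingers, on their centre line; the grasp point (between the pads) lies 19 mm behind it; z points along the fingers, y is the line along which they close (so a half turn about z gives the same grasp; the last joint's range is limited). The gripper opens to 85 mm and grips with 20 to 120 N. Pads are 22 mm wide; open, the fingers measure 114 mm over their backs; the gripper's body (76 mm by 85 mm) begins 54 mm behind the grasp point. The pads swing forward as they close: fully open they stand 13 mm farther back than shut.
Start: joints at [1.005, 0.286, 1.577, -0, 1.279, -0.15], TCP at [0.273, 0.617, 0.202] pointing down, gripper open.
Joint ranges: [-2.77, 2.77], [-0.9, 2.22], [0.21, 2.48], [-1.53, 4.67], [0.24, 2.81], [-2.84, 2.84]. Speed limits (rad/s): [2.79, 2.79, 3.14, 3.14, 3.14, 3.14].

## Interface

Orientations are given as [roll, pitch, yaw] about the fixed x, y, z axes, in that order (R = Rz(yaw) Ry(pitch) Rx(roll)).
In Python, from station import arm, vision gives the robot as it stands.
- The arm moves only by the tool arm_command, never from a script. Its argument "targets" is a list of rows, each an object with "rot": the turn, a rotation vector about the tool's x, y, z in rad, a list of three; "offset": the shift along the tool's x, y, z in cm, a list of three; "jaw": the opening, from 0 (shut) to 1 (fully open). In form: [{"rot": [rx, ry, rz], "offset": [x, y, z], "jaw": jaw}, ...]. A call has 1 to 8 rows; each row is the pose to reach, as a shift and turn from the pose commanded when the call began, along the tool's axes at that moment; what a row does not reach only later rows make up. A row lasts 1/8 s, in which the tool goes at most 62.5 mm and 10.7 degrees, less where a joint would pass 70% of its speed; a pose out of reach is approached as far as the arm can. A call with a gripper value outside its range is refused whole. The fingers move at their own pace and stop on an object; "squeeze" is the grip in N (left out, the last holds). Time passes only in rows, so rows that repeat a pose let the fingers close. It gives the time, the measured TCP pose, the force, the opening and the grip force at its end, in the units of the state.
- arm.read_state(): the state, without advancing time (a new reading comes with each control period).
- vision.read_camera(name): name is "scene" or "top"; returns a dict with "img" (480x640x3 uint8, red, green, blue), "K" (3x3 intrinsics, pixels), "position" and "rotation" of the camera in the world. Camera axes: x right, y down, z forward; pixel columns grow to the right and rows downward; lengths in m; the calibration is good to about 2 mm. A picture is of the moment at which its call begins. There is no depth.
- arm.close_job(): hands the job in; it is judged then, once.
The state is a dict: "t": time; "joints": joint angles; "joint_vel": joint speeds; "effort": joint torques, N m; "position": TCP position; "ee_rot": TCP orientation; "contact_force": force on the tool from outside, world axes, zero at the start; "ft_torque": the same for the moment, N m; "finger_gap": finger opening in m; "grasp_force": force on a finger pad.
Only numpy, scipy, OpenCV 4.12 (cv2) and the standard library are available. Lean on these libraries where they do the work, as an engineer would, in place of code of your own. Each camera call takes 0.05 s, during which the arm holds its last target. There are 200 camera calls.

## Task

Put the tealights away in the bolted wooden chest: turn up the bolt handle and draw the bolt right back, lift the lid over the bump and slide it fully right so that it drops flat behind the bump, and put every tealight that stands on the worktop into the open compartment. Then lift the lid back over the bump and slide it fully home so that it drops flat, push the bolt right across through the loop on the lid, and turn its handle right down into the notch. Leave the teaspoon, scissors, mug and timer where they are.

Things in the scene. Friction and masses are not known exactly. Their poses are not given: they have to be found in the camera images.
- chest: Low wooden chest fixed to the worktop, 340 mm long (own y), 223 mm deep (own x), turned a varying 0.15 to 0.45 rad clockwise. Origin on the worktop under its middle; x away from the robot, y left, z up. Rims and deck 50 mm high. Left half: open compartment, covered by the sliding lid; right half: solid deck. End stops (beyond y +-160 mm) rise to 64 mm, a guide along the back (x over 78 mm) to 96 mm. A front ledge (x -125 to -85 mm) is 16 mm high
- compartment (a point): Middle of the compartment's floor (6 mm above the worktop), 80.5 mm left of the chest's middle; axes as the chest's. Free space 150 mm along x, 133 mm along y, 44 mm deep below the rim. Note: wall cabinets with bar handles hang 0.52 m above the worktop, from world x = 0.51 back and right of world y = 0.12, so keep the wrist low and near the robot on the way between tealights and chest
- bump (a point): Middle of the top of the bump: a rounded wooden ridge, 8 mm wide in y and 166 mm long in x, that stands 8 mm above the deck and rims, between the lid's two places
- lid_grip (a point): Middle of the pull bar on the lid; axes as the chest's. Bar 14 mm thick along y, 70 mm along x, 24 mm high; its foot is 12 mm below this point. Lid: board 170 (x) by 150 (y) by 10 mm, about 0.4 kg, captive: moves only along y and up. Closed, the point is 82 mm left of the chest's middle, 72 mm over the worktop; open, 82 mm right. A steel loop on its front edge takes the bolt
- lid_slide (a joint): How far the lid is slid right (toward chest -y), m: 0 closed against the left stop, 0.164 fully open against the right stop. Friction about 1 N. The bump blocks it at either end unless the lid is lifted more than 8 mm; in between, it can rest on the bump
- lid_lift (a joint): How far the lid is lifted, m: 0 lying flat, 0.008 resting on the bump, at most 0.026. It falls by its own weight. With the bolt through its loop it cannot be lifted
- bolt_knob (a point): Centre of the 14 mm ball at the end of the bolt's handle, an 8 mm rod. It is 34 mm from the bolt's axis (along chest y at x = -103 mm, 34 mm over the worktop): above it when upright, in front of it (chest -x) when down. Two collars (chest y 66 and 129 mm) rise to 42 mm, a guide wall (x -116 to -111 mm) to 36 mm. Axes turn with the handle; upright they are the chest's
- bolt_slide (a joint): How far the bolt is pushed right (toward chest -y), m: 0 drawn back (handle at chest y = 116 mm), 0.036 fully across, through the lid's loop, handle at the notch (y = 80 mm; notch 15 mm wide). Starts across. Friction about 1.2 N. It passes the loop only when the lid is home and flat
- bolt_turn (a joint): Angle of the bolt's handle, rad: 0 upright, 1.55 lying down toward the robot (chest -x) in the notch. Starts down. Away from the notch (bolt_slide under about 0.032) the guide wall stops it near 0.8. It stays where it is left; light friction
- tealight1_mid (a point): Middle (half-way up) of a tealight: a round metal cup 38 mm across and 15 mm high with wax inside, 20 g, standing on the worktop to the right of the chest; may be absent
- tealight2_mid (a point): Middle (half-way up) of a tealight: a round metal cup 38 mm across and 15 mm high with wax inside, 20 g, standing on the worktop to the right of the chest; may be absent
- tealight3_mid (a point): Middle (half-way up) of a tealight: a round metal cup 38 mm across and 15 mm high with wax inside, 20 g, standing on the worktop to the right of the chest; may be absent
- tealight4_mid (a point): Middle (half-way up) of a tealight: a round metal cup 38 mm across and 15 mm high with wax inside, 20 g, standing on the worktop to the right of the chest; may be absent
- tealight5_mid (a point): Middle (half-way up) of a tealight: a round metal cup 38 mm across and 15 mm high with wax inside, 20 g, standing on the worktop to the right of the chest; may be absent
- teaspoon: Metal teaspoon, 132 mm long (own x), 28 mm wide, 11 mm high, lying in front of the tealights; origin under its middle. To be left alone
- scissors: Kitchen scissors, 199 mm long, lying at the right; origin under the middle. To be left alone
- mug: Two-tone mug, 78 mm across, 101 mm high; origin under its middle. To be left alone
- timer: Round egg timer, 67 mm across, 60 mm high; origin under its middle. To be left alone
Mind the look-alikes: they are no part of the job. What is shaped like the part that bears tealight2_mid but black is not meant.

How it is judged:
On the way, in this order (a step that is already met when the one before it is completed fails the run):
1. the bolt is drawn back clear of the loop (value of joint bolt_slide below 0.01 m), for 0.2 s.
2. the lid has been lifted over the bump, slid fully open and lies flat on the deck (value of joint lid_slide above 0.158 m and value of joint lid_lift below 0.003 m), for 0.2 s.
3. every tealight is in the compartment (x of tealight1_mid in the frame of compartment between -0.075 and 0.075 m and y of tealight1_mid in the frame of compartment between -0.068 and 0.068 m and z of tealight1_mid in the frame of compartment between -0.002 and 0.04 m and x of tealight2_mid in the frame of compartment between -0.075 and 0.075 m and y of tealight2_mid in the frame of compartment between -0.068 and 0.068 m and z of tealight2_mid in the frame of compartment between -0.002 and 0.04 m and x of tealight3_mid in the frame of compartment between -0.075 and 0.075 m and y of tealight3_mid in the frame of compartment between -0.068 and 0.068 m and z of tealight3_mid in the frame of compartment between -0.002 and 0.04 m and x of tealight4_mid in the frame of compartment between -0.075 and 0.075 m and y of tealight4_mid in the frame of compartment between -0.068 and 0.068 m and z of tealight4_mid in the frame of compartment between -0.002 and 0.04 m and x of tealight5_mid in the frame of compartment between -0.075 and 0.075 m and y of tealight5_mid in the frame of compartment between -0.068 and 0.068 m and z of tealight5_mid in the frame of compartment between -0.002 and 0.04 m), for 0.2 s.
4. the lid is fully home and flat behind the bump (value of joint lid_slide below 0.005 m and value of joint lid_lift below 0.003 m), for 0.2 s.
5. the bolt is pushed across through the loop (all of step 4 and value of joint bolt_slide above 0.03 m), for 0.2 s.
At the end, for the whole second after the job is handed in: every tealight lies in the compartment; the lid is home (lid_slide under 5 mm) and flat (lid_lift under 3 mm); the bolt is across (bolt_slide over 30 mm) with its handle down in the notch (bolt_turn over 1.3 rad), at rest (all of step 3 and all of step 5 and value of joint bolt_turn above 1.3 rad and velocity of joint bolt_turn below 0.1 rad/s); the robot touches nothing.
It fails at once if the teaspoon is moved more than 6 cm (distance of teaspoon from where it was at the start of the episode above 0.06 m).
It fails at once if the scissors is moved more than 3 cm (distance of scissors from where it was at the start of the episode above 0.03 m).
It fails at once if the mug is moved more than 3 cm (distance of mug from where it was at the start of the episode above 0.03 m).
It fails at once if the timer is moved more than 3 cm (distance of timer from where it was at the start of the episode above 0.03 m).
Of tealight1, tealight2, tealight3, tealight4, tealight5 only 3 to 5 are there at a start; the rules pass over those that are not, and their reading is None.
At some moment in a run one of tealight1, tealight2, tealight3, tealight4, tealight5 may be knocked a few centimetres aside while the robot is not near it.
Once in a run the grip may slacken for a moment while it holds something.
It also fails if it takes over 210 s, if anything falls off the work surface, if the arm or the gripper's body presses on something with over 40 N, if the wrist force passes 120 N, or if a joint passes its speed limit or range.

## Working session

There is one attempt and no reset: what is moved stays moved. The work goes in short steps, Python scripts to look and compute and a tool call to move; the robot and the scene stay as the last step left them, time stands still between calls to the robot, and variables do not carry over. Pictures are saved under pics/ and viewed, at most 14 in all, crops included, and the job is handed in when it is done.

Besides the shell and the picture viewer there is one more tool, called after "Emit:" by a JSON object that holds its "fn" and its "kwargs". arm_command: Moves the arm, as the interface text tells. Its arguments: {"type":"object","properties":{"targets":{"type":"array"},"squeeze":{"type":"number"}},"required":["targets"]}

```bash
mkdir -p pics; ls
python3 - <<'E'
from station import arm, vision
import cv2
for n in("scene","top"):
    c=vision.read_camera(n); cv2.imwrite(f"pics/{n}0.png",c["img"][:,:,::-1]); print(n,c["K"],c["position"],c["rotation"])
print(arm.read_state())
E
```

```text
pics
scene [[567.54742995   0.         318.73676286]
 [  0.         567.54742995 234.07975335]
 [  0.           0.           1.        ]] [-0.04285341 -1.14655572  0.77564675] [-2.08856316  0.01625519 -0.47746093]
top [[512.50041806   0.         313.99876184]
 [  0.         512.50041806 242.47799583]
 [  0.           0.           1.        ]] [ 0.24351231 -0.0441393   1.42291287] [-2.94316218 -0.02162746 -1.58739664]
{'t': 0.1, 'joints': array([ 1.00498728e+00,  2.87160079e-01,  1.57806891e+00,  4.42416119e-05,
        1.27860996e+00, -1.49998686e-01]), 'joint_vel': array([ 0.00063176, -0.00221211, -0.00268744, -0.00046978,  0.00099681,
       -0.00111172]), 'effort': array([ 3.32312475e-04, -4.07295477e+01, -2.93701655e+01, -1.38599285e-04,
        3.38457321e-03, -6.70644511e-06]), 'position': array([0.27224816, 0.61692248, 0.20060949]), 'ee_rot': array([-3.13937790e+00, -3.77542187e-04,  2.72576909e+00]), 'contact_force': array([ 0.76333914,  0.25447189, -0.50239576]), 'ft_torque': array([ 0.03012469,  0.04487001, -0.00014463]), 'grasp_force': 0.0, 'finger_gap': 0.08528315463832063}
```

View pics/top0.png

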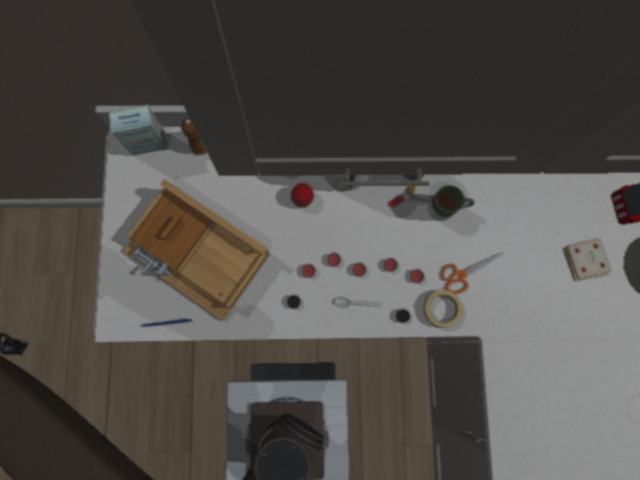

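View pics/scene0.png

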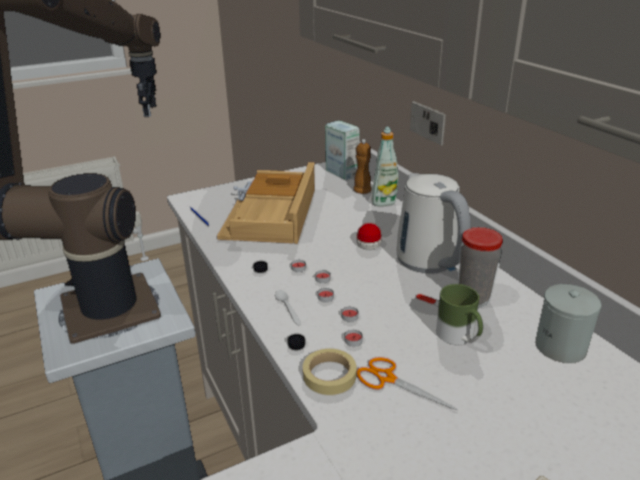

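Top view: the chest lies at about (195,250). There are five red tealights at (308,271), (334,260), (359,270), (390,265) and (417,276), and they fit the description. The look-alikes are black cups at (293,302) and (402,316), not meant. I'll enlarge this to confirm and measure.

```bash
cat > h.py <<'E'
import numpy as np, cv2
from scipy.spatial.transform import Rotation as R
from station import arm, vision
def proj(c,P):
    P=np.atleast_2d(P); Rm=R.from_euler('xyz',c["rotation"]).as_matrix()
    q=(P-c["position"])@Rm@c["K"].T
    return q[:,:2]/q[:,2:]
def ray(c,uv,z):
    uv=np.atleast_2d(uv); d=np.c_[uv,np.ones(len(uv))]@np.linalg.inv(c["K"]).T@R.from_euler('xyz',c["rotation"]).as_matrix().T
    return c["position"]+d*((z-c["position"][2])/d[:,2])[:,None]
def reds(c,z=0.013):
    h=cv2.cvtColor(c["img"],cv2.COLOR_RGB2HSV)
    m=(((h[...,0]<8)|(h[...,0]>172))&(h[...,1]>110)&(h[...,2]>60)).astype(np.uint8)
    n,_,st,ce=cv2.connectedComponentsWithStats(m)
    return [(ce[i].round(1),st[i,4],ray(c,ce[i],z)[0].round(4)) for i in range(1,n) if st[i,4]>15]
def delta(pos,rot_rpy,s=None):
    """shift(cm)/turn in tool axes from present measured pose"""
    s=s or arm.read_state(); T=R.from_euler('xyz',s["ee_rot"])
    return (T.inv().apply(np.array(pos)-s["position"])*100).round(2),(T.inv()*R.from_euler('xyz',rot_rpy)).as_rotvec().round(3)
E
python3 - <<'E'
from h import *
c=vision.read_camera("top")
print(proj(c,[0,0,0]))
for r in reds(c): print(*r)
a=cv2.resize(c["img"][165:340,100:450],None,fx=2.28,fy=2.28,interpolation=cv2.INTER_CUBIC)
b=cv2.resize(c["img"][175:330,105:285],None,fx=3.8,fy=3.8,interpolation=cv2.INTER_CUBIC)
cv2.imwrite("pics/a1.png",a[:,:,::-1]);cv2.imwrite("pics/b1.png",b[:,:,::-1])
c=vision.read_camera("scene")
for r in reds(c): print(*r)
b=cv2.resize(c["img"][155:250,205:325],None,fx=6,fy=6,interpolation=cv2.INTER_CUBIC)
cv2.imwrite("pics/s1.png",b[:,:,::-1])
E
```

```text
[[287.01426797 440.39946512]]
[302.3 194. ] 356 [ 0.6684 -0.0483  0.013 ]
[625.6 187.4] 25 [ 0.6788 -0.9887  0.013 ]
[395.6 201.3] 77 [ 0.6439 -0.315   0.013 ]
[634.8 217.8] 56 [ 0.5876 -1.0027  0.013 ]
[333.4 259.3] 87 [ 0.4779 -0.1326  0.013 ]
[390.  264.3] 87 [ 0.4617 -0.2905  0.013 ]
[308.1 270.5] 94 [ 0.4474 -0.0616  0.013 ]
[358.6 269.4] 91 [ 0.4487 -0.2021  0.013 ]
[416.4 275.9] 90 [ 0.4281 -0.3628  0.013 ]
[369.  232.9] 383 [ 0.6838 -0.0122  0.013 ]
[482.  239.1] 764 [ 0.9279 -0.185   0.013 ]
[298.2 264.6] 36 [ 0.4466 -0.0627  0.013 ]
[322.4 275.2] 40 [ 0.4772 -0.1334  0.013 ]
[325.2 293.4] 49 [ 0.4482 -0.2029  0.013 ]
[425.5 298.5] 92 [ 0.6372 -0.3285  0.013 ]
[349.2 312.7] 65 [ 0.4604 -0.2916  0.013 ]
[353.  336.5] 84 [ 0.4275 -0.3642  0.013 ]
```

View pics/b1.png

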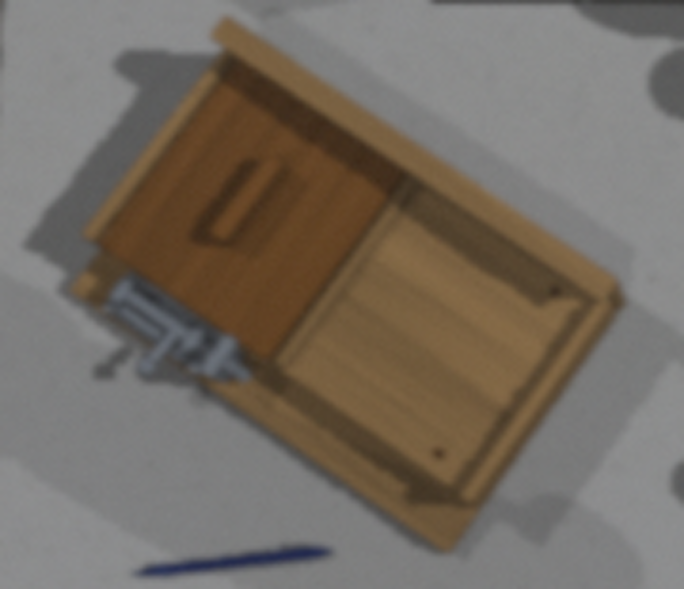

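View pics/a1.png

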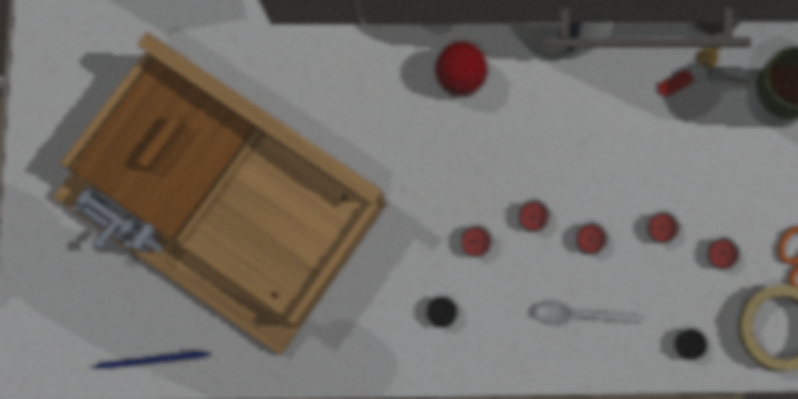

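Red tealights at crop pixels (475,241), (533,216), (591,238), (662,228) and (722,254); the black ones at (441,312) and (690,344) are ignored. In the chest crop the bolt knob is at (148,370), the lid bar at (250,197), and the chest corners are at (222,18), (617,290), (450,550) and (90,237).

Run:
```python
from h import *
c=vision.read_camera("top")
A=[((450,550),(-125,-170,16)),((617,290),(98,-170,96)),((222,18),(98,170,96)),((90,237),(-85,170,64)),((148,370),(-137,80,34)),((467,500),(-85,-170,64))]
W=np.array([ray(c,np.array(p)/3.8+[105,175]-0.37,q[2]/1000)[0] for p,q in A])
L=np.array([q for _,q in A])/1000
M=np.c_[W[:,:2]]; Lc=L[:,:2]-L[:,:2].mean(0); Wc=M-M.mean(0)
H=Lc.T@Wc; th=np.arctan2(H[0,1]-H[1,0],H[0,0]+H[1,1]); Q=np.array([[np.cos(th),-np.sin(th)],[np.sin(th),np.cos(th)]])
t=M.mean(0)-Q@L[:,:2].mean(0); print("yaw",th,"t",t)
print(((M-t)@Q-L[:,:2]).round(4))
b=ray(c,np.array((250,197))/3.8+[105,175]-0.37,.084)[0,:2]; print("bar in chest",(b-t)@Q)
np.save("chest.npy",[*t,th])
s=vision.read_camera("scene")
for P in [(-137,80,34),(0,82,84),(98,-170,96),(-125,-170,16),(98,170,96)]:
    p=np.array(P)/1000; print(P,(Q@p[:2]+t).round(4), proj(s,[*(Q@p[:2]+t),p[2]]).round(1))
```

```text
yaw -0.6105315080522209 t [0.51169061 0.24003881]
[[ 0.0049  0.0013]
 [-0.006  -0.0017]
 [-0.0028  0.0016]
 [ 0.0023 -0.0068]
 [ 0.0003  0.0013]
 [ 0.0014  0.0043]]
bar in chest [0.0030176  0.08080076]
(-137, 80, 34) [0.4453 0.3841] [[234.9 189.9]]
(0, 82, 84) [0.5587 0.3072] [[278.  176.5]]
(98, -170, 96) [0.4945 0.0446] [[296.  213.1]]
(-125, -170, 16) [0.3118 0.1724] [[215.9 235.4]]
(98, 170, 96) [0.6894 0.3231] [[314.3 162.7]]
```

View pics/s1.png

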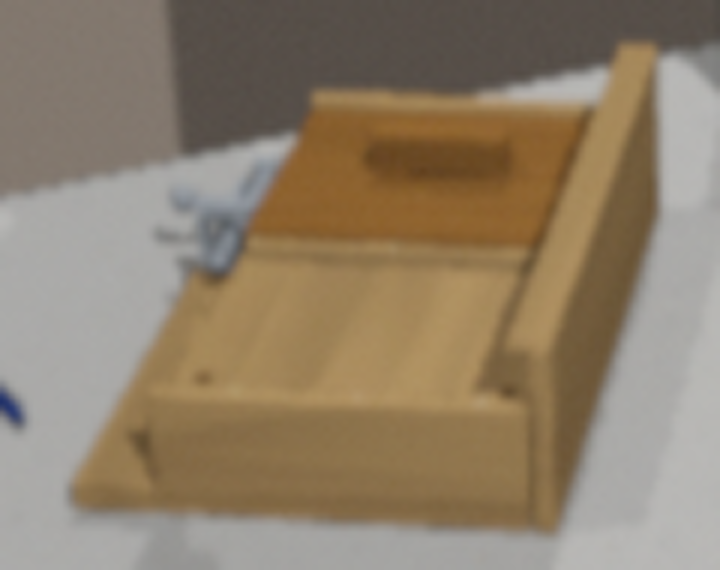

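Scene crop: the knob at (183,195) maps to full-image (235.5,187.5) and the chest corners also match the fit, so the chest pose (yaw ≈ -0.61) is good. Next I work out the move above the knob.

```bash
cat >> h.py <<'E'
X,Y,TH=np.load("chest.npy")
def cw(x,y,z):
    """chest mm -> world m"""
    x,y=x/1000,y/1000; return np.array([X+np.cos(TH)*x-np.sin(TH)*y,Y+np.sin(TH)*x+np.cos(TH)*y,z/1000])
def inchest(p): 
    d=np.array(p[:2])-[X,Y]; c,s=np.cos(TH),np.sin(TH)
    return (np.array([c*d[0]+s*d[1],-s*d[0]+c*d[1],p[2]])*1000).round(1)
YC=np.pi+TH
def st():
    s=arm.read_state(); print("t",s["t"],"chest mm",inchest(s["position"]),"world",s["position"].round(4),"rpy",s["ee_rot"].round(3),"F",s["contact_force"].round(1),"gap",round(s["finger_gap"],4),"grip",s["grasp_force"])
E
python3 -c "
from h import *
st()
for z in(100,20): print(delta(cw(-139,80,z),[np.pi,0,YC]))"
```

```text
t 0.3 chest mm [-412.3  172.   201.5] world [0.2725 0.6173 0.2015] rpy [-3.141 -0.     2.726] F [-0.8  0.1  0.4] gap 0.0853 grip 0.0
(array([-25.03, -14.3 ,  10.15]), array([-0.001, -0.   ,  0.195]))
(array([-25.03, -14.3 ,  18.15]), array([-0.001, -0.   ,  0.195]))
```

Emit:
{"fn": "arm_command", "kwargs": {"targets": [{"rot": [0, 0, 0.1], "offset": [-6, -3.4, 2], "jaw": 0.45}, {"rot": [0, 0, 0.195], "offset": [-11, -6.5, 4], "jaw": 0.45}, {"rot": [0, 0, 0.195], "offset": [-16, -9, 6], "jaw": 0.45}, {"rot": [0, 0, 0.195], "offset": [-21, -12, 8], "jaw": 0.45}, {"rot": [0, 0, 0.195], "offset": [-25, -14.3, 10], "jaw": 0.45}, {"rot": [0, 0, 0.195], "offset": [-25, -14.3, 10], "jaw": 0.45}, {"rot": [0, 0, 0.195], "offset": [-25, -14.3, 10], "jaw": 0.45}], "squeeze": 25}}

```text
t: 1.18
position: [0.4436, 0.386, 0.1023]
ee_rot: [3.141, -0.0, 2.53]
contact_force: [0.8, 0.4, -0.2]
finger_gap: 0.0384
grasp_force: 0.0
```

Run:
```python
from h import *
st()
c=vision.read_camera("scene"); K=proj(c,[cw(-137,80,34),cw(-139,80,100)]);print(K)
u,v=K[0].astype(int)
b=cv2.resize(c["img"][v-60:v+40,u-50:u+70],None,fx=6,fy=6,interpolation=cv2.INTER_CUBIC)
cv2.imwrite("pics/k1.png",b[:,:,::-1])
```

```text
t 1.175 chest mm [-139.4   80.6  102.3] world [0.4436 0.386  0.1023] rpy [ 3.141 -0.     2.53 ] F [ 0.8  0.4 -0.2] gap 0.0384 grip 0.0
[[234.93117421 189.94348234]
 [232.33319004 170.07579062]]
```

View pics/k1.png

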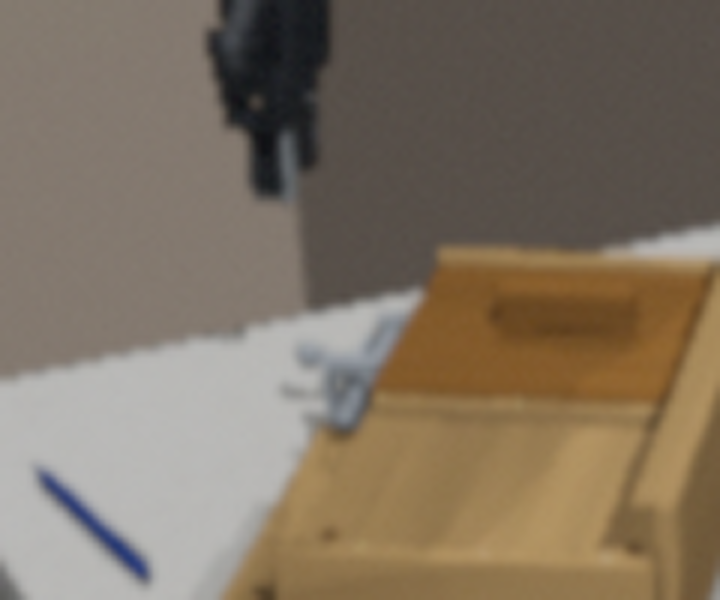

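The knob is at crop (308,353), full-image (235.3,187.8), and the open fingers are above it. I'll descend and close around the ball.

Emit:
{"fn": "arm_command", "kwargs": {"targets": [{"rot": [0, 0, 0], "offset": [0, 0, 4], "jaw": 0.45}, {"rot": [0, 0, 0], "offset": [0, 0, 7], "jaw": 0.45}, {"rot": [0, 0, 0], "offset": [0, 0, 8.2], "jaw": 0.45}, {"rot": [0, 0, 0], "offset": [0, 0, 8.2], "jaw": 0.45}]}}

```text
t: 1.72
position: [0.4429, 0.3865, 0.0199]
ee_rot: [-3.141, -0.0, 2.532]
contact_force: [0.1, -0.3, 0.0]
finger_gap: 0.0387
grasp_force: 0.0
```

Run:
```python
from h import *
st()
c=vision.read_camera("scene")
u,v=234,189
b=cv2.resize(c["img"][v-35:v+25,u-36:u+36],None,fx=10,fy=10,interpolation=cv2.INTER_CUBIC)
cv2.imwrite("pics/k2.png",b[:,:,::-1])
```

```text
t 1.725 chest mm [-140.3   80.6   19.9] world [0.4429 0.3865 0.0199] rpy [-3.141 -0.     2.532] F [ 0.1 -0.3  0. ] gap 0.0387 grip 0.0
```

View pics/k2.png

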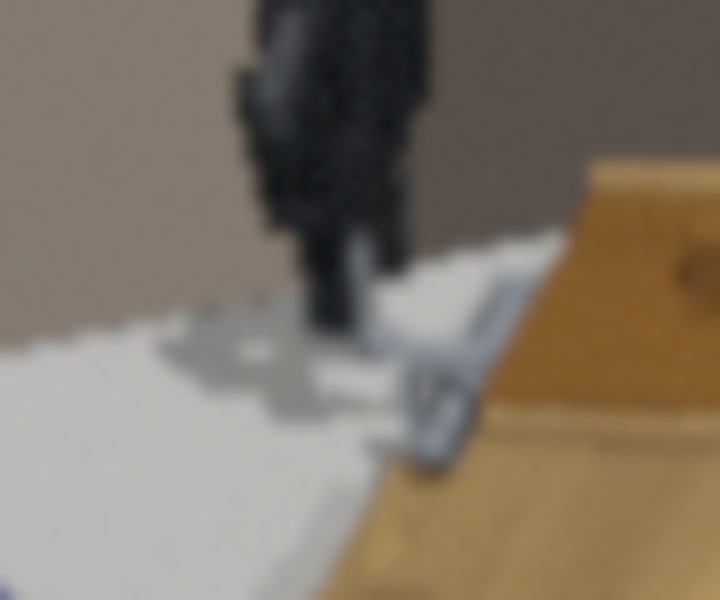

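The finger bracket is at crop (345,330), beside the knob at (373,338). Closing now to test the grip.

Emit:
{"fn": "arm_command", "kwargs": {"targets": [{"rot": [0, 0, 0], "offset": [-0.2, 0, 0], "jaw": 0}, {"rot": [0, 0, 0], "offset": [-0.2, 0, 0], "jaw": 0}, {"rot": [0, 0, 0], "offset": [-0.2, 0, 0], "jaw": 0}, {"rot": [0, 0, 0], "offset": [-0.2, 0, 0], "jaw": 0}]}}

```text
t: 2.28
position: [0.4453, 0.3845, 0.0202]
ee_rot: [3.141, 0.0, 2.531]
contact_force: [-0.7, 0.5, -0.4]
finger_gap: 0.0003
grasp_force: 0.0
```

Run:
```python
from h import *
st()
c=vision.read_camera("scene");t=vision.read_camera("top")
u,v=234,189
b=cv2.resize(c["img"][v-30:v+25,u-33:u+33],(480,400),interpolation=cv2.INTER_CUBIC)
print(proj(c,cw(-138,81,20)),proj(t,cw(-138,81,20)),proj(t,cw(-137,80,34)))
u,v=proj(t,cw(-137,80,34))[0].astype(int)
b2=cv2.resize(t["img"][v-27:v+28,u-20:u+20],(300,400),interpolation=cv2.INTER_CUBIC)
cv2.imwrite("pics/k3.png",np.hstack([b,b2])[:,:,::-1])
```

```text
t 2.275 chest mm [-137.2   80.3   20.2] world [0.4453 0.3845 0.0202] rpy [3.141 0.    2.531] F [-0.7  0.5 -0.4] gap 0.0003 grip 0.0
[[235.10514757 193.90376075]] [[144.94731244 273.16333406]] [[143.91229847 272.35234229]]
```

View pics/k3.png

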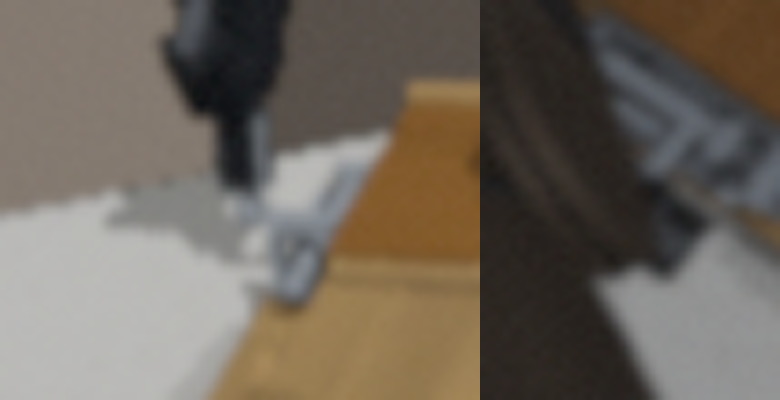

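The fingers shut on nothing. The tip is near crop (240,190), just above the ball at (245,208), so they appear higher than the reported TCP. I'll step off the chest and probe the height.

Emit:
{"fn": "arm_command", "kwargs": {"targets": [{"rot": [0, 0, 0], "offset": [3.5, 0, 0], "jaw": 0}, {"rot": [0, 0, 0], "offset": [3.5, 0, 1], "jaw": 0}, {"rot": [0, 0, 0], "offset": [3.5, 0, 1.6], "jaw": 0}, {"rot": [0, 0, 0], "offset": [3.5, 0, 1.6], "jaw": 0}]}}

```text
t: 2.88
position: [0.4165, 0.4038, 0.003]
ee_rot: [-3.14, -0.0, 2.53]
contact_force: [0.7, -0.2, -0.0]
finger_gap: -0.0003
grasp_force: 0.0
```

Run:
```python
from h import *
st(); s=arm.read_state()
c=vision.read_camera("scene");t=vision.read_camera("top")
p=s["position"]
def crop(c,p,w,h,W,H):
    u,v=proj(c,p)[0].astype(int); print((u,v))
    b=cv2.resize(c["img"][v-h:v+h,u-w:u+w],(W,H),interpolation=cv2.INTER_CUBIC)
    cv2.drawMarker(b,(W//2,H//2),(255,0,255),cv2.MARKER_CROSS,20,1); return b
cv2.imwrite("pics/k4.png",np.hstack([crop(c,p,25,25,400,400),crop(t,p,25,25,400,400)])[:,:,::-1])
```

```text
t 2.875 chest mm [-171.9   79.7    3. ] world [0.4165 0.4038 0.003 ] rpy [-3.14 -0.    2.53] F [ 0.7 -0.2 -0. ] gap -0.0003 grip 0.0
(np.int64(224), np.int64(198))
(np.int64(139), np.int64(284))
```

View pics/k4.png

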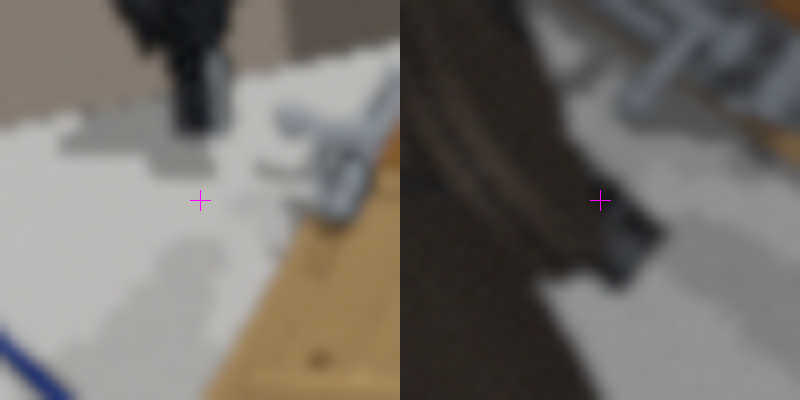

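Run:
```python
from h import *
c=vision.read_camera("scene");t=vision.read_camera("top")
p=np.array([.4165,.4038,.003])
for h in (0,.01,.02,.03): print(h,proj(c,p+[0,0,h]).round(1))
print(ray(c,(223.5,189.3),.003))
for dx in(-38,38):
  for dy in(-42,42):
    print(dx,dy,proj(t,cw(-172+dx,80+dy,76)).round(1),proj(t,cw(-172+dx,80+dy,100)).round(1))
for n,cc in(("scene",c),("top",t)):
    print(n,reds(cc)[0])
```

```text
0 [[224.9 198.6]]
0.01 [[224.6 195.7]]
0.02 [[224.2 192.8]]
0.03 [[223.9 189.8]]
[[0.43515618 0.47082595 0.003     ]]
-38 -42 [[134.6 302.1]] [[131.5 301.3]]
-38 42 [[109. 284.]] [[105.5 282.9]]
38 -42 [[152.5 278.1]] [[149.8 276.9]]
38 42 [[127.1 260.3]] [[124.  258.8]]
scene (array([369., 233.]), np.int32(380), array([ 0.6838, -0.0125,  0.013 ]))
top (array([302.2, 194.2]), np.int32(365), array([ 0.6678, -0.0478,  0.013 ]))
```

Emit:
{"fn": "arm_command", "kwargs": {"targets": [{"rot": [0, 0, 0], "offset": [0, 0, 0.5], "jaw": 0}, {"rot": [0, 0, 0], "offset": [0, 0, 0.5], "jaw": 0}]}}

```text
t: 3.32
position: [0.4162, 0.4043, -0.0016]
ee_rot: [-3.141, -0.0, 2.531]
contact_force: [-0.2, 0.1, 0.4]
finger_gap: -0.0002
grasp_force: 0.0
```

Emit:
{"fn": "arm_command", "kwargs": {"targets": [{"rot": [0, 0, 0], "offset": [0, 0, 0.5], "jaw": 0}, {"rot": [0, 0, 0], "offset": [0, 0, 0.5], "jaw": 0}]}}

```text
t: 3.58
position: [0.4161, 0.4043, -0.0067]
ee_rot: [-3.141, -0.0, 2.531]
contact_force: [1.4, -0.2, -0.3]
finger_gap: -0.0002
grasp_force: 0.0
```

The TCP reading is below the table with no contact, so the real tips are higher than reported. I'll keep probing for the surface.

Emit:
{"fn": "arm_command", "kwargs": {"targets": [{"rot": [0, 0, 0], "offset": [0, 0, 0.7], "jaw": 0}, {"rot": [0, 0, 0], "offset": [0, 0, 0.7], "jaw": 0}]}}

```text
t: 3.82
position: [0.4159, 0.4042, -0.0139]
ee_rot: [-3.14, -0.001, 2.531]
contact_force: [1.0, -0.5, 0.3]
finger_gap: -0.0003
grasp_force: 0.0
```

Emit:
{"fn": "arm_command", "kwargs": {"targets": [{"rot": [0, 0, 0], "offset": [0, 0, 0.3], "jaw": 0}, {"rot": [0, 0, 0], "offset": [0, 0, 0.3], "jaw": 0}]}}

```text
t: 4.08
position: [0.4163, 0.4045, -0.0163]
ee_rot: [-3.141, -0.0, 2.531]
contact_force: [-0.4, 0.3, -0.1]
finger_gap: 0.0001
grasp_force: 0.0
```

Emit:
{"fn": "arm_command", "kwargs": {"targets": [{"rot": [0, 0, 0], "offset": [0, 0, 0.3], "jaw": 0}, {"rot": [0, 0, 0], "offset": [0, 0, 0.3], "jaw": 0}]}}

```text
t: 4.32
position: [0.4163, 0.4045, -0.0193]
ee_rot: [-3.141, -0.0, 2.531]
contact_force: [0.6, -0.1, 0.4]
finger_gap: -0.0
grasp_force: 0.0
```

Emit:
{"fn": "arm_command", "kwargs": {"targets": [{"rot": [0, 0, 0], "offset": [0, 0, 0.2], "jaw": 0}, {"rot": [0, 0, 0], "offset": [0, 0, 0.2], "jaw": 0}]}}

```text
t: 4.58
position: [0.4164, 0.4045, -0.0213]
ee_rot: [-3.141, -0.0, 2.531]
contact_force: [0.2, 0.5, 0.9]
finger_gap: 0.0002
grasp_force: 0.0
```

Emit:
{"fn": "arm_command", "kwargs": {"targets": [{"rot": [0, 0, 0], "offset": [0, 0, 0.2], "jaw": 0}, {"rot": [0, 0, 0], "offset": [0, 0, 0.2], "jaw": 0}]}}

```text
t: 4.82
position: [0.4164, 0.4045, -0.0233]
ee_rot: [-3.141, -0.0, 2.531]
contact_force: [-0.2, 0.2, -0.4]
finger_gap: 0.0004
grasp_force: 0.0
```

Run:
```python
from h import *
st(); s=arm.read_state()
c=vision.read_camera("scene")
u,v=224,195
b=cv2.resize(c["img"][v-25:v+25,u-25:u+25],(400,400),interpolation=cv2.INTER_CUBIC)
cv2.imwrite("pics/k5.png",b[:,:,::-1])
```

```text
t 4.825 chest mm [-172.4   80.1  -23.3] world [ 0.4164  0.4045 -0.0233] rpy [-3.141 -0.     2.531] F [-0.2  0.2 -0.4] gap 0.0004 grip 0.0
```

View pics/k5.png

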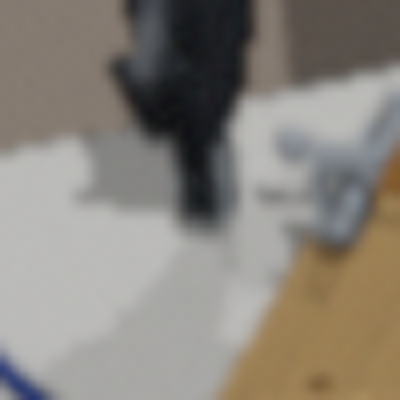

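The tip at (205,225) now meets the surface and its shadow. True z ≈ reading + 25 mm, with x and y fine. I'll go back to the knob at the right height and grip.

Emit:
{"fn": "arm_command", "kwargs": {"targets": [{"rot": [0, 0, 0], "offset": [0, 0, -2], "jaw": 0.4}, {"rot": [0, 0, 0], "offset": [0, 0, -2], "jaw": 0.4}, {"rot": [0, 0, 0], "offset": [-3.3, 0, -2], "jaw": 0.4}, {"rot": [0, 0, 0], "offset": [-3.3, 0, -2], "jaw": 0.4}, {"rot": [0, 0, 0], "offset": [-3.3, 0, -2], "jaw": 0}, {"rot": [0, 0, 0], "offset": [-3.3, 0, -2], "jaw": 0}, {"rot": [0, 0, 0], "offset": [-3.3, 0, -2], "jaw": 0}, {"rot": [0, 0, 0], "offset": [-3.3, 0, -2], "jaw": 0}]}}

```text
t: 5.88
position: [0.4434, 0.386, -0.003]
ee_rot: [3.141, -0.0, 2.531]
contact_force: [1.3, 0.4, 0.1]
finger_gap: 0.0118
grasp_force: 24.3
```

Emit:
{"fn": "arm_command", "kwargs": {"targets": [{"rot": [0, 0, 0], "offset": [-0.15, 0, -1.0], "jaw": 0}, {"rot": [0, 0, 0], "offset": [-0.6, 0, -1.92], "jaw": 0}, {"rot": [0, 0, 0], "offset": [-1.3, 0, -2.66], "jaw": 0}, {"rot": [0, 0, 0], "offset": [-2.2, 0, -3.2], "jaw": 0}, {"rot": [0, 0, 0], "offset": [-3.0, 0, -3.4], "jaw": 0}, {"rot": [0, 0, 0], "offset": [-3.4, 0, -3.4], "jaw": 0}, {"rot": [0, 0, 0], "offset": [-3.4, 0, -3.4], "jaw": 0}]}}

```text
t: 6.75
position: [0.4714, 0.3655, 0.0309]
ee_rot: [-3.14, -0.0, 2.53]
contact_force: [0.8, 0.2, -0.2]
finger_gap: -0.0001
grasp_force: 0.1
```

```bash
cat >> h.py <<'E'
ZO=25
def pic(name,jobs,S=400):
    bs=[]
    for n,p,w in jobs:
        c=vision.read_camera(n); u,v=proj(c,p)[0].astype(int); print(n,"crop origin",(u-w,v-w),"scale",S/2/w)
        bs.append(cv2.resize(c["img"][v-w:v+w,u-w:u+w],(S,S),interpolation=cv2.INTER_CUBIC))
    cv2.imwrite(f"pics/{name}.png",np.hstack(bs)[:,:,::-1])
E
python3 -c "
from h import *
st(); pic('k6',[('scene',cw(-103,80,60),30),('top',cw(-103,80,60),30)])"
```

```text
t 6.75 chest mm [-104.9   79.7   30.9] world [0.4714 0.3655 0.0309] rpy [-3.14 -0.    2.53] F [ 0.8  0.2 -0.2] gap -0.0001 grip 0.07153956408728845
scene crop origin (np.int64(215), np.int64(152)) scale 6.666666666666667
top crop origin (np.int64(118), np.int64(230)) scale 6.666666666666667
```

View pics/k6.png

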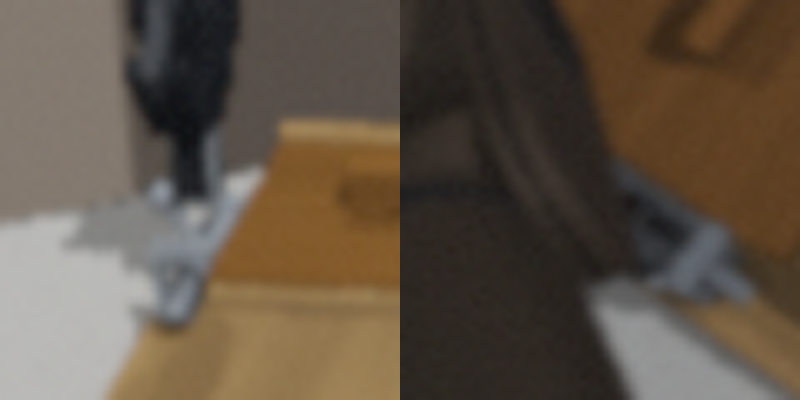

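The grip slipped part-way up; the knob at crop (162,195) is roughly 40° up. I'll push it the rest of the way from the front with the shut fingers.

Emit:
{"fn": "arm_command", "kwargs": {"targets": [{"rot": [0, 0, 0], "offset": [0, 0, -3.5], "jaw": 0}, {"rot": [0, 0, 0], "offset": [5.5, 0, -3.5], "jaw": 0}, {"rot": [0, 0, 0], "offset": [5.8, 0, -3.5], "jaw": 0}, {"rot": [0, 0, 0], "offset": [5.8, 0, 1.3], "jaw": 0}, {"rot": [0, 0, 0], "offset": [5.8, 0, 1.3], "jaw": 0}, {"rot": [0, 0, 0], "offset": [4, 0, 1.3], "jaw": 0}, {"rot": [0, 0, 0], "offset": [2.7, 0, 1.1], "jaw": 0}, {"rot": [0, 0, 0], "offset": [1.7, 0, 1], "jaw": 0}]}}

```text
t: 7.85
position: [0.4597, 0.3759, 0.0229]
ee_rot: [3.139, 0.001, 2.529]
contact_force: [-7.1, 7.1, 1.9]
finger_gap: 0.0002
grasp_force: 6.4
```

Emit:
{"fn": "arm_command", "kwargs": {"targets": [{"rot": [0, 0, 0], "offset": [0, 0, 0], "jaw": 0}, {"rot": [0, 0, 0], "offset": [-0.2, 0, 0], "jaw": 0}, {"rot": [0, 0, 0], "offset": [-0.2, 0, 0], "jaw": 0}]}}

```text
t: 8.22
position: [0.4591, 0.376, 0.0222]
ee_rot: [3.14, -0.002, 2.53]
contact_force: [-4.8, 4.3, 4.6]
finger_gap: -0.0002
grasp_force: 3.0
```

```bash
python3 -c "
from h import *
st(); pic('k7',[('scene',cw(-103,80,60),30)],600); c=vision.read_camera('scene'); print(proj(c,[cw(-103,80,68)]))"
```

```text
t 8.225 chest mm [-121.    81.2   22.2] world [0.4591 0.376  0.0222] rpy [ 3.14e+00 -2.00e-03  2.53e+00] F [-4.8  4.3  4.6] gap -0.0002 grip 3.0155309289693832
scene crop origin (np.int64(215), np.int64(152)) scale 10.0
[[244.81780584 180.26145992]]
```

View pics/k7.png

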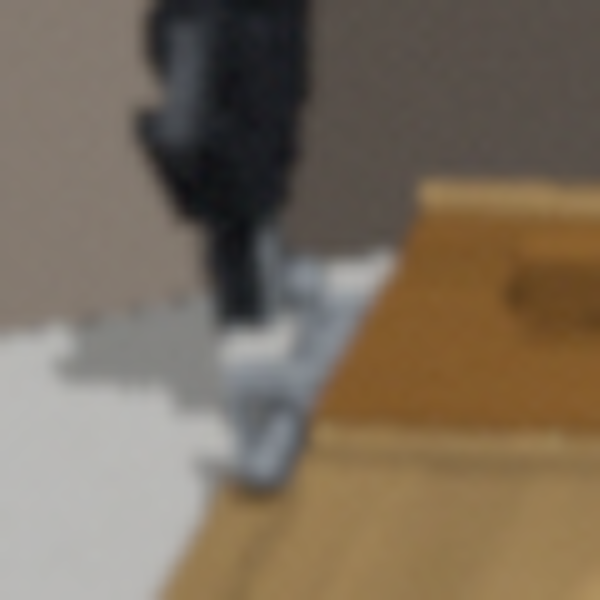

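The knob at (305,275) is upright, matching the prediction. Next I straddle it, grip it, and draw the bolt left.

Emit:
{"fn": "arm_command", "kwargs": {"targets": [{"rot": [0, 0, 0], "offset": [2, 0, -0.7], "jaw": 0.4}, {"rot": [0, 0, 0], "offset": [2, 0, -0.7], "jaw": 0.4}, {"rot": [0, 0, 0], "offset": [2, 0, -0.7], "jaw": 0.4}, {"rot": [0, 0, 0], "offset": [-1.8, -0.1, -0.7], "jaw": 0.4}, {"rot": [0, 0, 0], "offset": [-1.8, -0.1, -0.7], "jaw": 0.4}, {"rot": [0, 0, 0], "offset": [-1.8, -0.1, -0.7], "jaw": 0}, {"rot": [0, 0, 0], "offset": [-1.8, -0.1, -0.7], "jaw": 0}, {"rot": [0, 0, 0], "offset": [-1.8, -0.1, -0.7], "jaw": 0}]}}

```text
t: 9.32
position: [0.4736, 0.3647, 0.0279]
ee_rot: [3.139, 0.001, 2.531]
contact_force: [3.4, 3.2, -4.3]
finger_gap: 0.0117
grasp_force: 24.3
```

Emit:
{"fn": "arm_command", "kwargs": {"targets": [{"rot": [0, 0, 0], "offset": [0, 0, 0], "jaw": 0}, {"rot": [0, 0, 0], "offset": [0, 1.5, 0], "jaw": 0}, {"rot": [0, 0, 0], "offset": [0, 3, 0], "jaw": 0}, {"rot": [0, 0, 0], "offset": [0, 3.8, 0], "jaw": 0}, {"rot": [0, 0, 0], "offset": [0, 3.8, 0], "jaw": 0}]}}

```text
t: 9.95
position: [0.4944, 0.3944, 0.0277]
ee_rot: [-3.137, -0.001, 2.532]
contact_force: [-2.8, -3.4, 3.5]
finger_gap: 0.0117
grasp_force: 24.9
```

The bolt moved 36 mm with the knob held. Release, rise, and go to the lid bar.

Emit:
{"fn": "arm_command", "kwargs": {"targets": [{"rot": [0, 0, 0], "offset": [0, 0, 0], "jaw": 0.5}, {"rot": [0, 0, 0], "offset": [0, 0, 0], "jaw": 0.5}, {"rot": [0, 0, 0], "offset": [0, 0, -6], "jaw": 0.5}, {"rot": [0, 0, 0], "offset": [-5, -1.7, -7.2], "jaw": 0.5}, {"rot": [0, 0, 0], "offset": [-10.4, -3.4, -7.2], "jaw": 0.5}, {"rot": [0, 0, 0], "offset": [-10.4, -3.4, -7.2], "jaw": 0.5}, {"rot": [0, 0, 0], "offset": [-10.4, -3.4, -7.2], "jaw": 0.5}]}}

```text
t: 10.82
position: [0.5606, 0.3074, 0.0997]
ee_rot: [3.142, -0.001, 2.53]
contact_force: [-0.7, 0.7, 1.1]
finger_gap: 0.0429
grasp_force: 0.0
```

Run:
```python
from h import *
st()
c=vision.read_camera("scene")
h=cv2.cvtColor(c["img"],cv2.COLOR_RGB2HSV)
pic('k8',[('scene',cw(-50,90,70),40)],600); print(proj(c,[cw(-103,116,68),cw(-35,82,84),cw(35,82,84)]))
```

```text
t 10.825 chest mm [ 1.5 83.2 99.7] world [0.5606 0.3074 0.0997] rpy [ 3.142e+00 -1.000e-03  2.530e+00] F [-0.7  0.7  1.1] gap 0.0429 grip 0.0
scene crop origin (np.int64(222), np.int64(139)) scale 7.5
[[247.66591968 175.47909062]
 [266.55823642 176.02767851]
 [289.43727896 176.93987541]]
```

View pics/k8.png

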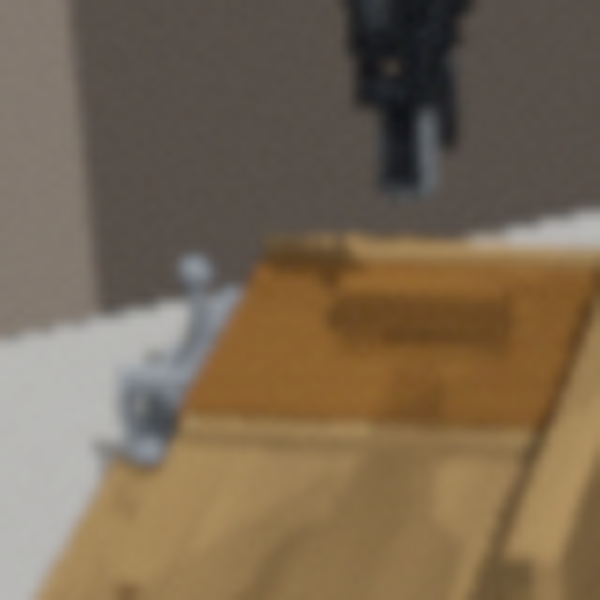

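The knob at (195,268) is upright and drawn back; the lid bar spans (328–510, ~318) under the gripper. Next I grip, lift 15 mm, slide right and lower.

Emit:
{"fn": "arm_command", "kwargs": {"targets": [{"rot": [0, 0, 0], "offset": [0, -0.1, 4], "jaw": 0.5}, {"rot": [0, 0, 0], "offset": [0, -0.1, 6], "jaw": 0.5}, {"rot": [0, 0, 0], "offset": [0, -0.1, 6], "jaw": 0.5}, {"rot": [0, 0, 0], "offset": [0, -0.1, 6], "jaw": 0}, {"rot": [0, 0, 0], "offset": [0, -0.1, 6], "jaw": 0}, {"rot": [0, 0, 0], "offset": [0, -0.1, 6], "jaw": 0}, {"rot": [0, 0, 0], "offset": [0, -0.1, 6], "jaw": 0}], "squeeze": 50}}

```text
t: 11.8
position: [0.5609, 0.3066, 0.0417]
ee_rot: [3.14, 0.001, 2.531]
contact_force: [-2.6, -1.6, 5.6]
finger_gap: 0.0123
grasp_force: 51.2
```

Emit:
{"fn": "arm_command", "kwargs": {"targets": [{"rot": [0, 0, 0], "offset": [0, 0, -0.8], "jaw": 0}, {"rot": [0, 0, 0], "offset": [0, 0, -1.6], "jaw": 0}, {"rot": [0, 0, 0], "offset": [0, 0, -1.6], "jaw": 0}]}}

```text
t: 12.18
position: [0.5608, 0.3065, 0.0566]
ee_rot: [3.14, 0.001, 2.531]
contact_force: [2.6, -0.4, -2.8]
finger_gap: 0.0122
grasp_force: 50.1
```

Emit:
{"fn": "arm_command", "kwargs": {"targets": [{"rot": [0, 0, 0], "offset": [0, -3, 0], "jaw": 0}, {"rot": [0, 0, 0], "offset": [0, -6, 0], "jaw": 0}, {"rot": [0, 0, 0], "offset": [0, -9, 0], "jaw": 0}, {"rot": [0, 0, 0], "offset": [0, -12, 0], "jaw": 0}, {"rot": [0, 0, 0], "offset": [0, -15, 0], "jaw": 0}, {"rot": [0, 0, 0], "offset": [0, -16.5, 0], "jaw": 0}, {"rot": [0, 0, 0], "offset": [0, -16.5, 0], "jaw": 0}]}}

```text
t: 13.05
position: [0.4672, 0.1721, 0.0571]
ee_rot: [3.136, 0.002, 2.529]
contact_force: [3.5, 2.3, -3.0]
finger_gap: 0.0121
grasp_force: 50.6
```

```bash
python3 -c "
from h import *
st()"
```

```text
t 13.05 chest mm [  2.4 -81.2  57.1] world [0.4672 0.1721 0.0571] rpy [3.136e+00 2.000e-03 2.529e+00] F [ 3.5  2.3 -3. ] gap 0.0121 grip 50.62341392040253
```

Emit:
{"fn": "arm_command", "kwargs": {"targets": [{"rot": [0, 0, 0], "offset": [0, -0.1, 0.8], "jaw": 0}, {"rot": [0, 0, 0], "offset": [0, -0.1, 1.5], "jaw": 0}, {"rot": [0, 0, 0], "offset": [0, -0.1, 1.6], "jaw": 0}]}}

```text
t: 13.42
position: [0.4672, 0.1721, 0.0417]
ee_rot: [3.137, 0.002, 2.53]
contact_force: [1.5, 3.4, 7.4]
finger_gap: 0.0122
grasp_force: 52.0
```

Emit:
{"fn": "arm_command", "kwargs": {"targets": [{"rot": [0, 0, 0], "offset": [0, 0, 0], "jaw": 0.5}, {"rot": [0, 0, 0], "offset": [0, 0, 0], "jaw": 0.5}, {"rot": [0, 0, 0], "offset": [0, 0, 0], "jaw": 0.5}], "squeeze": 30}}

```text
t: 13.8
position: [0.4642, 0.1703, 0.0394]
ee_rot: [-3.14, -0.001, 2.531]
contact_force: [-0.5, -0.5, 0.6]
finger_gap: 0.0428
grasp_force: 0.0
```

```bash
python3 -c "
from h import *
st()
for n in('top','scene'):
  for r in reds(vision.read_camera(n)): print(n,*r)
"
```

```text
t 13.8 chest mm [  1.1 -84.3  39.4] world [0.4642 0.1703 0.0394] rpy [-3.140e+00 -1.000e-03  2.531e+00] F [-0.5 -0.5  0.6] gap 0.0428 grip 0.0
top [302.1 194.2] 369 [ 0.6677 -0.0477  0.013 ]
top [625.2 187.6] 28 [ 0.6781 -0.9873  0.013 ]
top [395.6 201.3] 78 [ 0.644  -0.3149  0.013 ]
top [634.6 217.8] 61 [ 0.5877 -1.0023  0.013 ]
top [333.4 259.4] 86 [ 0.4777 -0.1326  0.013 ]
top [390.  264.3] 86 [ 0.4617 -0.2905  0.013 ]
top [308.1 270.5] 96 [ 0.4474 -0.0617  0.013 ]
top [358.5 269.4] 90 [ 0.4487 -0.2019  0.013 ]
top [416.4 275.9] 91 [ 0.4283 -0.3629  0.013 ]
scene [369. 233.] 379 [ 0.6839 -0.0124  0.013 ]
scene [482. 239.] 760 [ 0.9281 -0.1848  0.013 ]
scene [298.1 264.5] 35 [ 0.4465 -0.0624  0.013 ]
scene [322.2 275.3] 40 [ 0.4767 -0.1336  0.013 ]
scene [325.2 293.5] 47 [ 0.448  -0.2032  0.013 ]
scene [425.4 298.4] 89 [ 0.6372 -0.3283  0.013 ]
scene [349.2 312.7] 65 [ 0.4604 -0.2916  0.013 ]
scene [353.  336.5] 82 [ 0.4273 -0.3643  0.013 ]
```

The lid is flat and fully open (z back to 0.0417). All five tealights are still in place. Now to the first one at (0.447,-0.062).

Emit:
{"fn": "arm_command", "kwargs": {"targets": [{"rot": [0, 0, 0], "offset": [0, 0, -5], "jaw": 0.62}, {"rot": [0, 0, 0], "offset": [-3, -5, -6], "jaw": 0.62}, {"rot": [0, 0, 0], "offset": [-6, -10, -6], "jaw": 0.62}, {"rot": [0, 0, 0], "offset": [-9, -15, -4], "jaw": 0.62}, {"rot": [0, 0, 0], "offset": [-12, -20, -1], "jaw": 0.62}, {"rot": [0, 0, 0], "offset": [-12, -20, 2], "jaw": 0.62}, {"rot": [0, 0, 0], "offset": [-12, -20, 3], "jaw": 0.62}, {"rot": [0, 0, 0], "offset": [-12, -20, 3], "jaw": 0.62}]}}

```text
t: 14.9
position: [0.4481, -0.0616, 0.0095]
ee_rot: [-3.141, -0.002, 2.531]
contact_force: [0.5, 0.3, -0.8]
finger_gap: 0.053
grasp_force: 0.0
```

```bash
python3 -c "
from h import *
st()
print(delta([.447,-.062,-.023],[np.pi,0,YC]))
pic('t1',[('scene',[.447,-.062,.02],25)],600)
"
```

```text
t 14.9 chest mm [ 120.8 -283.6    9.5] world [ 0.4481 -0.0616  0.0095] rpy [-3.141e+00 -2.000e-03  2.531e+00] F [ 0.5  0.3 -0.8] gap 0.053 grip 0.0
(array([ 0.06, -0.1 ,  3.25]), array([-0.   , -0.002,  0.   ]))
scene crop origin (np.int64(273), np.int64(237)) scale 12.0
```

View pics/t1.png

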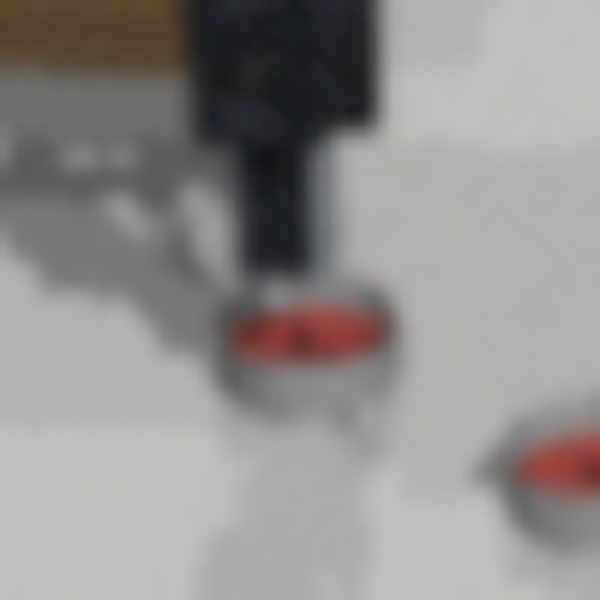

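The near finger's tip is at (285,275), just above the cup at (305,345). This was my last picture, so I work numerically from here on.

```bash
python3 -c "
from h import *
c=vision.read_camera('scene')
for z in (.02,.03,.04,.05): print(z,proj(c,[[.4481-.017,-.0616-.025,z],[.4481+.017,-.0616+.025,z]]).round(1).tolist())
"
```

```text
0.02 [[296.6, 268.5], [300.3, 255.4]]
0.03 [[296.5, 265.0], [300.2, 252.0]]
0.04 [[296.3, 261.5], [300.0, 248.6]]
0.05 [[296.2, 258.0], [299.9, 245.2]]
```

Emit:
{"fn": "arm_command", "kwargs": {"targets": [{"rot": [0, 0, 0], "offset": [0, -0.05, 2], "jaw": 0.62}, {"rot": [0, 0, 0], "offset": [0, -0.05, 3.5], "jaw": 0.62}, {"rot": [0, 0, 0], "offset": [0, -0.05, 3.6], "jaw": 0.62}, {"rot": [0, 0, 0], "offset": [0, -0.05, 3.6], "jaw": 0.62}]}}

```text
t: 15.5
position: [0.4488, -0.0626, -0.0256]
ee_rot: [3.141, 0.001, 2.531]
contact_force: [-0.0, 0.7, -0.4]
finger_gap: 0.0528
grasp_force: 0.0
```

Emit:
{"fn": "arm_command", "kwargs": {"targets": [{"rot": [0, 0, 0], "offset": [0, 0, 0], "jaw": 0.3}, {"rot": [0, 0, 0], "offset": [0, 0, 0], "jaw": 0.3}, {"rot": [0, 0, 0], "offset": [0, 0, 0], "jaw": 0.3}, {"rot": [0, 0, 0], "offset": [0, 0, 0], "jaw": 0.3}]}}

```text
t: 16.0
position: [0.449, -0.0628, -0.0252]
ee_rot: [3.141, 0.001, 2.531]
contact_force: [-1.2, 0.5, 6.0]
finger_gap: 0.0359
grasp_force: 30.3
```

Emit:
{"fn": "arm_command", "kwargs": {"targets": [{"rot": [0, 0, 0], "offset": [0, 0, -2], "jaw": 0.3}, {"rot": [0, 0, 0], "offset": [0, 0, -4], "jaw": 0.3}]}}

```text
t: 16.25
position: [0.4478, -0.0625, 0.0139]
ee_rot: [-3.141, -0.001, 2.531]
contact_force: [-0.1, 0.7, -0.5]
finger_gap: 0.036
grasp_force: 30.2
```

```bash
cat >> h.py <<'E'
def to(x,y,z): print((x,y,z),"->",delta(cw(x,y,z),[np.pi,0,YC]))
E
python3 -c "
from h import *
st(); to(45,104,75); to(45,104,-2)"
```

```text
t 16.25 chest mm [ 121.  -284.5   13.9] world [ 0.4478 -0.0625  0.0139] rpy [-3.141e+00 -1.000e-03  2.531e+00] F [-0.1  0.7 -0.5] gap 0.036 grip 30.23805237857232
(45, 104, 75) -> (array([ 7.63, 38.84, -6.11]), array([-0.   , -0.001, -0.   ]))
(45, 104, -2) -> (array([ 7.62, 38.85,  1.59]), array([-0.   , -0.001, -0.   ]))
```

Emit:
{"fn": "arm_command", "kwargs": {"targets": [{"rot": [0, 0, 0], "offset": [3, 1, -5], "jaw": 0.3}, {"rot": [0, 0, 0], "offset": [6, 5, -7], "jaw": 0.3}, {"rot": [0, 0, 0], "offset": [7.6, 11, -7], "jaw": 0.3}, {"rot": [0, 0, 0], "offset": [7.6, 17, -7], "jaw": 0.3}, {"rot": [0, 0, 0], "offset": [7.6, 23, -7], "jaw": 0.3}, {"rot": [0, 0, 0], "offset": [7.6, 29, -7], "jaw": 0.3}, {"rot": [0, 0, 0], "offset": [7.6, 35, -7], "jaw": 0.3}, {"rot": [0, 0, 0], "offset": [7.6, 38.8, -6], "jaw": 0.3}]}}

```text
t: 17.25
position: [0.6104, 0.3014, 0.0744]
ee_rot: [3.139, 0.002, 2.532]
contact_force: [-0.4, -1.9, 0.7]
finger_gap: 0.036
grasp_force: 30.2
```

Emit:
{"fn": "arm_command", "kwargs": {"targets": [{"rot": [0, 0, 0], "offset": [0, 0, 2], "jaw": 0.3}, {"rot": [0, 0, 0], "offset": [0, 0, 5], "jaw": 0.3}, {"rot": [0, 0, 0], "offset": [0, 0, 7.6], "jaw": 0.3}, {"rot": [0, 0, 0], "offset": [0, 0, 7.6], "jaw": 0.3}]}}

```text
t: 17.75
position: [0.6049, 0.2969, -0.0063]
ee_rot: [-3.135, -0.005, 2.53]
contact_force: [0.6, -0.5, -0.0]
finger_gap: 0.036
grasp_force: 30.3
```

```bash
python3 -c "
from h import *
st()"
```

```text
t 17.75 chest mm [ 43.8 100.   -6.3] world [ 0.6049  0.2969 -0.0063] rpy [-3.135 -0.005  2.53 ] F [ 0.6 -0.5 -0. ] gap 0.036 grip 30.2726154483571
```

Emit:
{"fn": "arm_command", "kwargs": {"targets": [{"rot": [0, 0, 0], "offset": [0, 0, 0], "jaw": 0.56}, {"rot": [0, 0, 0], "offset": [0, 0, 0], "jaw": 0.56}, {"rot": [0, 0, 0], "offset": [0, 0, 0], "jaw": 0.56}, {"rot": [0, 0, 0], "offset": [0, 0, -5], "jaw": 0.56}, {"rot": [0, 0, 0], "offset": [0, 0, -9], "jaw": 0.56}, {"rot": [0, 0, 0], "offset": [0, -6, -9], "jaw": 0.56}, {"rot": [0, 0, 0], "offset": [0, -12, -9], "jaw": 0.56}, {"rot": [0, 0, 0], "offset": [0, -18, -9], "jaw": 0.56}]}}

```text
t: 18.75
position: [0.5047, 0.1502, 0.0889]
ee_rot: [3.14, 0.002, 2.532]
contact_force: [0.8, -0.2, 0.3]
finger_gap: 0.0477
grasp_force: 0.0
```

Emit:
{"fn": "arm_command", "kwargs": {"targets": [{"rot": [0, 0, 0], "offset": [0, -6, 0], "jaw": 0.6}, {"rot": [0, 0, 0], "offset": [-4, -11, 0], "jaw": 0.62}, {"rot": [0, 0, 0], "offset": [-8, -16, 0], "jaw": 0.62}, {"rot": [0, 0, 0], "offset": [-11, -21, 2], "jaw": 0.62}, {"rot": [0, 0, 0], "offset": [-14.2, -24.5, 4], "jaw": 0.62}, {"rot": [0, 0, 0], "offset": [-14.2, -24.5, 6], "jaw": 0.62}, {"rot": [0, 0, 0], "offset": [-14.2, -24.5, 6], "jaw": 0.62}]}}

```text
t: 19.62
position: [0.4799, -0.1308, 0.0269]
ee_rot: [-3.141, -0.003, 2.529]
contact_force: [-0.2, 0.3, -0.1]
finger_gap: 0.0532
grasp_force: 0.0
```

```bash
cat >> h.py <<'E'
def look():
    st()
    for n in('top','scene'):
        c=vision.read_camera(n)
        for r in reds(c):
            p=r[2]
            if p[0]<.75 and p[1]>-.5: print(n,*r, "floor-plane chest",inchest(ray(c,r[0],.019)[0]) if p[1]>.1 else "")
def tw(x,y,z): print((x,y,z),"->",delta([x,y,z],[np.pi,0,YC]))
E
python3 -c "
from h import *
look(); tw(.4777,-.1329,-.0245)"
```

```text
t 19.625 chest mm [ 186.6 -322.1   26.9] world [ 0.4799 -0.1308  0.0269] rpy [-3.141e+00 -3.000e-03  2.529e+00] F [-0.2  0.3 -0.1] gap 0.0532 grip 0.0
top [302.1 194.2] 368 [ 0.6676 -0.0477  0.013 ] floor-plane chest 
top [395.6 201.3] 76 [ 0.6439 -0.3149  0.013 ] floor-plane chest 
top [179.3 215.6] 102 [0.6086 0.2994 0.013 ] floor-plane chest [ 44.9 102.   19. ]
top [390.  264.3] 90 [ 0.4617 -0.2906  0.013 ] floor-plane chest 
top [358.4 269.6] 87 [ 0.4481 -0.2018  0.013 ] floor-plane chest 
top [416.4 275.9] 91 [ 0.4283 -0.3627  0.013 ] floor-plane chest 
scene [369. 233.] 379 [ 0.6839 -0.0124  0.013 ] floor-plane chest 
scene [322.4 275.3] 37 [ 0.477 -0.134  0.013] floor-plane chest 
scene [325.3 293.6] 45 [ 0.4481 -0.2036  0.013 ] floor-plane chest 
scene [425.7 298.5] 90 [ 0.6375 -0.3289  0.013 ] floor-plane chest 
scene [349.2 312.7] 65 [ 0.4604 -0.2916  0.013 ] floor-plane chest 
scene [353.  336.6] 80 [ 0.4273 -0.3643  0.013 ] floor-plane chest 
(0.4777, -0.1329, -0.0245) -> (array([ 0.18, -0.41,  5.31]), array([0.   , 0.001, 0.   ]))
```

Tealight 1 is in at chest (45,102). Picking the second.

Emit:
{"fn": "arm_command", "kwargs": {"targets": [{"rot": [0, 0, 0], "offset": [0.1, -0.3, 0], "jaw": 0.62}, {"rot": [0, 0, 0], "offset": [0.1, -0.3, 3], "jaw": 0.62}, {"rot": [0, 0, 0], "offset": [0.1, -0.3, 5.2], "jaw": 0.62}, {"rot": [0, 0, 0], "offset": [0.1, -0.3, 5.2], "jaw": 0.62}, {"rot": [0, 0, 0], "offset": [0.1, -0.3, 5.2], "jaw": 0.3}, {"rot": [0, 0, 0], "offset": [0.1, -0.3, 5.2], "jaw": 0.3}, {"rot": [0, 0, 0], "offset": [0.1, -0.3, 5.2], "jaw": 0.3}, {"rot": [0, 0, 0], "offset": [0.1, -0.3, 5.2], "jaw": 0.3}]}}

```text
t: 20.72
position: [0.4799, -0.1331, -0.0226]
ee_rot: [3.141, 0.002, 2.531]
contact_force: [-0.8, 1.2, 6.4]
finger_gap: 0.036
grasp_force: 30.5
```

Emit:
{"fn": "arm_command", "kwargs": {"targets": [{"rot": [0, 0, 0], "offset": [0, 0, -2], "jaw": 0.3}, {"rot": [0, 0, 0], "offset": [0, 0, -7], "jaw": 0.3}, {"rot": [0, 0, 0], "offset": [0, 0, -11], "jaw": 0.3}, {"rot": [0, 0, 0], "offset": [0, 0, -11], "jaw": 0.3}]}}

```text
t: 21.22
position: [0.4813, -0.1341, 0.09]
ee_rot: [3.141, 0.009, 2.531]
contact_force: [0.1, 0.4, -1.2]
finger_gap: 0.0356
grasp_force: 30.2
```

```bash
python3 -c "
from h import *
st(); to(45,58,85);"
```

```text
t 21.225 chest mm [ 189.6 -323.9   90. ] world [ 0.4813 -0.1341  0.09  ] rpy [3.141 0.009 2.531] F [ 0.1  0.4 -1.2] gap 0.0356 grip 30.168329607331543
(45, 58, 85) -> (array([14.47, 38.19,  0.41]), array([ 0.001,  0.009, -0.   ]))
```

Emit:
{"fn": "arm_command", "kwargs": {"targets": [{"rot": [0, 0, 0], "offset": [5, 3, 0], "jaw": 0.3}, {"rot": [0, 0, 0], "offset": [9, 7, 0], "jaw": 0.3}, {"rot": [0, 0, 0], "offset": [13, 12, 0], "jaw": 0.3}, {"rot": [0, 0, 0], "offset": [14.5, 18, 0], "jaw": 0.3}, {"rot": [0, 0, 0], "offset": [14.5, 24, 0], "jaw": 0.3}, {"rot": [0, 0, 0], "offset": [14.5, 30, 0], "jaw": 0.3}, {"rot": [0, 0, 0], "offset": [14.5, 35, 0], "jaw": 0.3}, {"rot": [0, 0, 0], "offset": [14.5, 38.2, 1], "jaw": 0.3}]}}

```text
t: 22.22
position: [0.5797, 0.2654, 0.0748]
ee_rot: [-3.141, -0.0, 2.532]
contact_force: [-0.3, -0.3, 0.2]
finger_gap: 0.0358
grasp_force: 30.2
```

Emit:
{"fn": "arm_command", "kwargs": {"targets": [{"rot": [0, 0, 0], "offset": [0, 0, 0], "jaw": 0.3}, {"rot": [0, 0, 0], "offset": [0, 0, 3], "jaw": 0.3}, {"rot": [0, 0, 0], "offset": [0, 0, 6], "jaw": 0.3}, {"rot": [0, 0, 0], "offset": [0, 0, 8], "jaw": 0.3}, {"rot": [0, 0, 0], "offset": [0, 0, 8], "jaw": 0.3}]}}

```text
t: 22.85
position: [0.5767, 0.2623, -0.0065]
ee_rot: [-3.138, -0.003, 2.53]
contact_force: [0.2, 0.0, -0.8]
finger_gap: 0.0358
grasp_force: 30.2
```

```bash
python3 -c "
from h import *
st()"
```

```text
t 22.85 chest mm [40.5 55.6 -6.5] world [ 0.5767  0.2623 -0.0065] rpy [-3.138e+00 -3.000e-03  2.530e+00] F [ 0.2  0.  -0.8] gap 0.0358 grip 30.211917169726803
```

Emit:
{"fn": "arm_command", "kwargs": {"targets": [{"rot": [0, 0, 0], "offset": [0, 0, 0], "jaw": 0.56}, {"rot": [0, 0, 0], "offset": [0, 0, 0], "jaw": 0.56}, {"rot": [0, 0, 0], "offset": [0, 0, 0], "jaw": 0.56}, {"rot": [0, 0, 0], "offset": [0, 0, -5], "jaw": 0.56}, {"rot": [0, 0, 0], "offset": [0, 0, -9], "jaw": 0.56}, {"rot": [0, 0, 0], "offset": [0, -6, -9], "jaw": 0.56}, {"rot": [0, 0, 0], "offset": [0, -12, -9], "jaw": 0.56}, {"rot": [0, 0, 0], "offset": [0, -18, -9], "jaw": 0.56}]}}

```text
t: 23.85
position: [0.475, 0.1148, 0.0867]
ee_rot: [3.141, 0.002, 2.532]
contact_force: [1.4, -1.6, -0.4]
finger_gap: 0.0479
grasp_force: 0.0
```

Emit:
{"fn": "arm_command", "kwargs": {"targets": [{"rot": [0, 0, 0], "offset": [-3, -5, 0], "jaw": 0.6}, {"rot": [0, 0, 0], "offset": [-6, -10, 0], "jaw": 0.62}, {"rot": [0, 0, 0], "offset": [-9, -15, 0], "jaw": 0.62}, {"rot": [0, 0, 0], "offset": [-12, -20, 0], "jaw": 0.62}, {"rot": [0, 0, 0], "offset": [-15, -25, 2], "jaw": 0.62}, {"rot": [0, 0, 0], "offset": [-16.1, -27.4, 5], "jaw": 0.62}, {"rot": [0, 0, 0], "offset": [-16.1, -27.4, 6], "jaw": 0.62}, {"rot": [0, 0, 0], "offset": [-16.1, -27.4, 6], "jaw": 0.62}]}}

```text
t: 24.85
position: [0.45, -0.1998, 0.0255]
ee_rot: [3.141, -0.002, 2.531]
contact_force: [-0.4, 0.1, 1.2]
finger_gap: 0.0531
grasp_force: 0.0
```

```bash
python3 -c "
from h import *
look(); tw(.4484,-.2027,-.0235)"
```

```text
t 24.85 chest mm [ 201.6 -395.7   25.5] world [ 0.45   -0.1998  0.0255] rpy [ 3.141e+00 -2.000e-03  2.531e+00] F [-0.4  0.1  1.2] gap 0.0531 grip 0.0
top [302.1 194.2] 370 [ 0.6676 -0.0477  0.013 ] floor-plane chest 
top [395.6 201.3] 77 [ 0.6439 -0.315   0.013 ] floor-plane chest 
top [179.2 215.6] 101 [0.6084 0.2995 0.013 ] floor-plane chest [ 44.7 102.2  19. ]
top [191.5 225.5] 111 [0.5795 0.2643 0.013 ] floor-plane chest [41.2 56.7 19. ]
top [416.4 275.9] 90 [ 0.4281 -0.3628  0.013 ] floor-plane chest 
scene [369. 233.] 379 [ 0.6839 -0.0124  0.013 ] floor-plane chest 
scene [325.3 293.6] 45 [ 0.4481 -0.2036  0.013 ] floor-plane chest 
scene [425.5 298.5] 88 [ 0.6374 -0.3285  0.013 ] floor-plane chest 
scene [349.2 312.7] 65 [ 0.4604 -0.2916  0.013 ] floor-plane chest 
scene [353.  336.5] 81 [ 0.4274 -0.3641  0.013 ] floor-plane chest 
(0.4484, -0.2027, -0.0235) -> (array([ 0.08, -0.38,  5.03]), array([0.   , 0.001, 0.001]))
```

Emit:
{"fn": "arm_command", "kwargs": {"targets": [{"rot": [0, 0, 0], "offset": [0.1, -0.3, 0], "jaw": 0.62}, {"rot": [0, 0, 0], "offset": [0.1, -0.3, 3], "jaw": 0.62}, {"rot": [0, 0, 0], "offset": [0.1, -0.3, 5], "jaw": 0.62}, {"rot": [0, 0, 0], "offset": [0.1, -0.3, 5], "jaw": 0.62}, {"rot": [0, 0, 0], "offset": [0.1, -0.3, 5], "jaw": 0.3}, {"rot": [0, 0, 0], "offset": [0.1, -0.3, 5], "jaw": 0.3}, {"rot": [0, 0, 0], "offset": [0.1, -0.3, 5], "jaw": 0.3}, {"rot": [0, 0, 0], "offset": [0.1, -0.3, 5], "jaw": 0.3}]}}

```text
t: 25.95
position: [0.449, -0.2033, -0.0228]
ee_rot: [3.141, 0.002, 2.531]
contact_force: [-0.7, 2.3, 6.8]
finger_gap: 0.0355
grasp_force: 30.5
```

Emit:
{"fn": "arm_command", "kwargs": {"targets": [{"rot": [0, 0, 0], "offset": [0, 0, -2], "jaw": 0.3}, {"rot": [0, 0, 0], "offset": [0, 0, -7], "jaw": 0.3}, {"rot": [0, 0, 0], "offset": [0, 0, -11], "jaw": 0.3}, {"rot": [0, 0, 0], "offset": [0, 0, -11], "jaw": 0.3}]}}

```text
t: 26.45
position: [0.4502, -0.2044, 0.0897]
ee_rot: [-3.141, 0.008, 2.531]
contact_force: [0.3, -0.8, -0.2]
finger_gap: 0.036
grasp_force: 30.1
```

```bash
python3 -c "
from h import *
st(); to(0,104,85);"
```

```text
t 26.45 chest mm [ 204.4 -399.4   89.7] world [ 0.4502 -0.2044  0.0897] rpy [-3.141  0.008  2.531] F [ 0.3 -0.8 -0.2] gap 0.036 grip 30.148536261202707
(0, 104, 85) -> (array([20.45, 50.34,  0.29]), array([-0.   ,  0.008, -0.   ]))
```

Emit:
{"fn": "arm_command", "kwargs": {"targets": [{"rot": [0, 0, 0], "offset": [3, 5, 0], "jaw": 0.3}, {"rot": [0, 0, 0], "offset": [6, 10, 0], "jaw": 0.3}, {"rot": [0, 0, 0], "offset": [9, 15, 0], "jaw": 0.3}, {"rot": [0, 0, 0], "offset": [12, 20, 0], "jaw": 0.3}, {"rot": [0, 0, 0], "offset": [15, 25, 0], "jaw": 0.3}, {"rot": [0, 0, 0], "offset": [18, 30, 0], "jaw": 0.3}, {"rot": [0, 0, 0], "offset": [20.3, 35.5, 0], "jaw": 0.3}, {"rot": [0, 0, 0], "offset": [20.3, 41, 0], "jaw": 0.3}]}}

```text
t: 27.45
position: [0.5147, 0.2516, 0.0836]
ee_rot: [-3.138, -0.002, 2.533]
contact_force: [0.2, -0.5, -0.1]
finger_gap: 0.0358
grasp_force: 30.2
```

Emit:
{"fn": "arm_command", "kwargs": {"targets": [{"rot": [0, 0, 0], "offset": [0, 5, 0], "jaw": 0.3}, {"rot": [0, 0, 0], "offset": [0, 9.4, 0.5], "jaw": 0.3}, {"rot": [0, 0, 0], "offset": [0, 9.4, 1], "jaw": 0.3}, {"rot": [0, 0, 0], "offset": [0, 9.4, 4], "jaw": 0.3}, {"rot": [0, 0, 0], "offset": [0, 9.4, 7], "jaw": 0.3}, {"rot": [0, 0, 0], "offset": [0, 9.4, 9.2], "jaw": 0.3}, {"rot": [0, 0, 0], "offset": [0, 9.4, 9.2], "jaw": 0.3}]}}

```text
t: 28.32
position: [0.568, 0.3251, -0.0093]
ee_rot: [-3.136, -0.004, 2.53]
contact_force: [0.4, -0.9, 0.6]
finger_gap: 0.0359
grasp_force: 30.2
```

```bash
python3 -c "
from h import *
st()"
```

```text
t 28.325 chest mm [ -2.6 101.9  -9.3] world [ 0.568   0.3251 -0.0093] rpy [-3.136 -0.004  2.53 ] F [ 0.4 -0.9  0.6] gap 0.0359 grip 30.228211441270787
```

Emit:
{"fn": "arm_command", "kwargs": {"targets": [{"rot": [0, 0, 0], "offset": [0, 0, 0], "jaw": 0.56}, {"rot": [0, 0, 0], "offset": [0, 0, 0], "jaw": 0.56}, {"rot": [0, 0, 0], "offset": [0, 0, 0], "jaw": 0.56}, {"rot": [0, 0, 0], "offset": [0, 0, -5], "jaw": 0.56}, {"rot": [0, 0, 0], "offset": [0, 0, -10], "jaw": 0.56}, {"rot": [0, 0, 0], "offset": [0, -6, -10], "jaw": 0.56}, {"rot": [0, 0, 0], "offset": [0, -12, -10], "jaw": 0.56}, {"rot": [0, 0, 0], "offset": [0, -18, -10], "jaw": 0.56}]}}

```text
t: 29.32
position: [0.4668, 0.178, 0.0948]
ee_rot: [3.14, 0.002, 2.532]
contact_force: [-0.2, -0.8, 0.3]
finger_gap: 0.0481
grasp_force: 0.0
```

Emit:
{"fn": "arm_command", "kwargs": {"targets": [{"rot": [0, 0, 0], "offset": [-3, -5, 0], "jaw": 0.6}, {"rot": [0, 0, 0], "offset": [-6, -10, 0], "jaw": 0.62}, {"rot": [0, 0, 0], "offset": [-9.5, -15, 0], "jaw": 0.62}, {"rot": [0, 0, 0], "offset": [-13, -20, 0], "jaw": 0.62}, {"rot": [0, 0, 0], "offset": [-16.5, -25, 0], "jaw": 0.62}, {"rot": [0, 0, 0], "offset": [-20, -30, 0], "jaw": 0.62}, {"rot": [0, 0, 0], "offset": [-23.5, -35, 2], "jaw": 0.62}, {"rot": [0, 0, 0], "offset": [-26.5, -38.7, 4], "jaw": 0.62}]}}

```text
t: 30.32
position: [0.4629, -0.2929, 0.0549]
ee_rot: [-3.141, 0.003, 2.529]
contact_force: [-0.5, 0.9, 0.5]
finger_gap: 0.0529
grasp_force: 0.0
```

Emit:
{"fn": "arm_command", "kwargs": {"targets": [{"rot": [0, 0, 0], "offset": [0, 0, 2], "jaw": 0.62}, {"rot": [0, 0, 0], "offset": [0, 0, 2], "jaw": 0.62}]}}

```text
t: 30.58
position: [0.4613, -0.2894, 0.0326]
ee_rot: [3.141, -0.004, 2.53]
contact_force: [0.8, 1.2, 0.0]
finger_gap: 0.053
grasp_force: 0.0
```

```bash
python3 -c "
from h import *
look(); tw(.461,-.2912,-.0235)"
```

```text
t 30.575 chest mm [ 262.3 -462.7   32.6] world [ 0.4613 -0.2894  0.0326] rpy [ 3.141 -0.004  2.53 ] F [0.8 1.2 0. ] gap 0.053 grip 0.0
top [302.1 194.3] 371 [ 0.6674 -0.0476  0.013 ] floor-plane chest 
top [395.6 201.3] 76 [ 0.6438 -0.315   0.013 ] floor-plane chest 
top [179.3 215.6] 100 [0.6084 0.2993 0.013 ] floor-plane chest [ 44.9 102.   19. ]
top [191.5 225.3] 113 [0.58   0.2643 0.013 ] floor-plane chest [41.7 57.1 19. ]
top [168.7 228. ] 103 [0.5729 0.3276 0.013 ] floor-plane chest [ -0.3 104.8  19. ]
scene [373.9 232.9] 199 [ 0.6957 -0.0183  0.013 ] floor-plane chest 
scene [425.4 298.4] 90 [ 0.6372 -0.328   0.013 ] floor-plane chest 
scene [349.2 312.7] 65 [ 0.4604 -0.2916  0.013 ] floor-plane chest 
scene [353.1 336.5] 78 [ 0.4276 -0.3642  0.013 ] floor-plane chest 
(0.461, -0.2912, -0.0235) -> (array([ 0.06, -0.23,  5.81]), array([-0.   ,  0.001,  0.   ]))
```

Emit:
{"fn": "arm_command", "kwargs": {"targets": [{"rot": [0, 0, 0], "offset": [0, -0.15, 1], "jaw": 0.62}, {"rot": [0, 0, 0], "offset": [0, -0.15, 4], "jaw": 0.62}, {"rot": [0, 0, 0], "offset": [0, -0.15, 5.5], "jaw": 0.62}, {"rot": [0, 0, 0], "offset": [0, -0.15, 5.5], "jaw": 0.62}, {"rot": [0, 0, 0], "offset": [0, -0.15, 5.5], "jaw": 0.3}, {"rot": [0, 0, 0], "offset": [0, -0.15, 5.5], "jaw": 0.3}, {"rot": [0, 0, 0], "offset": [0, -0.15, 5.5], "jaw": 0.3}, {"rot": [0, 0, 0], "offset": [0, -0.15, 5.5], "jaw": 0.3}]}}

```text
t: 31.68
position: [0.4625, -0.2918, -0.02]
ee_rot: [-3.141, 0.002, 2.531]
contact_force: [-0.0, 0.8, 4.4]
finger_gap: 0.0357
grasp_force: 30.3
```

Emit:
{"fn": "arm_command", "kwargs": {"targets": [{"rot": [0, 0, 0], "offset": [0, 0, -2], "jaw": 0.3}, {"rot": [0, 0, 0], "offset": [0, 0, -7], "jaw": 0.3}, {"rot": [0, 0, 0], "offset": [0, 0, -11], "jaw": 0.3}, {"rot": [0, 0, 0], "offset": [0, 0, -11], "jaw": 0.3}]}}

```text
t: 32.17
position: [0.4638, -0.2931, 0.093]
ee_rot: [-3.14, 0.008, 2.531]
contact_force: [-0.4, -0.3, -1.4]
finger_gap: 0.0353
grasp_force: 30.1
```

```bash
python3 -c "
from h import *
st(); to(0,58,85);"
```

```text
t 32.175 chest mm [ 266.4 -464.2   93. ] world [ 0.4638 -0.2931  0.093 ] rpy [-3.14   0.008  2.531] F [-0.4 -0.3 -1.4] gap 0.0353 grip 30.089302259264755
(0, 58, 85) -> (array([26.65, 52.22,  0.52]), array([-0.001,  0.008, -0.   ]))
```

Emit:
{"fn": "arm_command", "kwargs": {"targets": [{"rot": [0, 0, 0], "offset": [3.5, 5, 0], "jaw": 0.3}, {"rot": [0, 0, 0], "offset": [7, 10, 0], "jaw": 0.3}, {"rot": [0, 0, 0], "offset": [10.5, 15, 0], "jaw": 0.3}, {"rot": [0, 0, 0], "offset": [14, 20, 0], "jaw": 0.3}, {"rot": [0, 0, 0], "offset": [17.5, 25, 0], "jaw": 0.3}, {"rot": [0, 0, 0], "offset": [21, 30, 0], "jaw": 0.3}, {"rot": [0, 0, 0], "offset": [24.5, 35, 0], "jaw": 0.3}, {"rot": [0, 0, 0], "offset": [26.4, 40.5, 0], "jaw": 0.3}]}}

```text
t: 33.17
position: [0.4756, 0.1939, 0.0872]
ee_rot: [-3.139, -0.002, 2.532]
contact_force: [1.6, -0.3, -0.4]
finger_gap: 0.0356
grasp_force: 30.1
```

Emit:
{"fn": "arm_command", "kwargs": {"targets": [{"rot": [0, 0, 0], "offset": [0, 6, 0], "jaw": 0.3}, {"rot": [0, 0, 0], "offset": [0, 11.8, 0.5], "jaw": 0.3}, {"rot": [0, 0, 0], "offset": [0, 11.8, 1], "jaw": 0.3}, {"rot": [0, 0, 0], "offset": [0, 11.8, 4], "jaw": 0.3}, {"rot": [0, 0, 0], "offset": [0, 11.8, 7], "jaw": 0.3}, {"rot": [0, 0, 0], "offset": [0, 11.8, 9.2], "jaw": 0.3}, {"rot": [0, 0, 0], "offset": [0, 11.8, 9.2], "jaw": 0.3}]}}

```text
t: 34.05
position: [0.5428, 0.2875, -0.006]
ee_rot: [-3.137, -0.004, 2.53]
contact_force: [-0.2, 0.1, 0.1]
finger_gap: 0.0355
grasp_force: 30.2
```

```bash
python3 -c "
from h import *
st()"
```

```text
t 34.05 chest mm [-1.7 56.7 -6. ] world [ 0.5428  0.2875 -0.006 ] rpy [-3.137 -0.004  2.53 ] F [-0.2  0.1  0.1] gap 0.0355 grip 30.169284372224865
```

Emit:
{"fn": "arm_command", "kwargs": {"targets": [{"rot": [0, 0, 0], "offset": [0, 0, 0], "jaw": 0.56}, {"rot": [0, 0, 0], "offset": [0, 0, 0], "jaw": 0.56}, {"rot": [0, 0, 0], "offset": [0, 0, 0], "jaw": 0.56}, {"rot": [0, 0, 0], "offset": [0, 0, -5], "jaw": 0.56}, {"rot": [0, 0, 0], "offset": [0, 0, -10], "jaw": 0.56}, {"rot": [0, 0, 0], "offset": [0, -6, -10], "jaw": 0.56}, {"rot": [0, 0, 0], "offset": [0, -12, -10], "jaw": 0.56}, {"rot": [0, 0, 0], "offset": [0, -18, -10], "jaw": 0.56}]}}

```text
t: 35.05
position: [0.4415, 0.1402, 0.0977]
ee_rot: [3.141, 0.002, 2.532]
contact_force: [-0.2, -0.9, -0.1]
finger_gap: 0.0479
grasp_force: 0.0
```

Emit:
{"fn": "arm_command", "kwargs": {"targets": [{"rot": [0, 0, 0], "offset": [-3, -5, 0], "jaw": 0.6}, {"rot": [0, 0, 0], "offset": [-6.5, -10, 0], "jaw": 0.6}, {"rot": [0, 0, 0], "offset": [-10, -15, 0], "jaw": 0.6}, {"rot": [0, 0, 0], "offset": [-13.5, -20, 0], "jaw": 0.6}, {"rot": [0, 0, 0], "offset": [-17, -25, 0], "jaw": 0.6}, {"rot": [0, 0, 0], "offset": [-20.5, -30, 0], "jaw": 0.6}, {"rot": [0, 0, 0], "offset": [-24, -35, 0], "jaw": 0.6}, {"rot": [0, 0, 0], "offset": [-27, -40, 2], "jaw": 0.6}]}}

```text
t: 36.05
position: [0.4353, -0.3451, 0.0796]
ee_rot: [-3.14, 0.007, 2.53]
contact_force: [0.4, -0.8, 0.6]
finger_gap: 0.0511
grasp_force: 0.0
```

Emit:
{"fn": "arm_command", "kwargs": {"targets": [{"rot": [0, 0, 0], "offset": [-0.9, -1.9, 2], "jaw": 0.6}, {"rot": [0, 0, 0], "offset": [-0.9, -1.9, 4], "jaw": 0.6}, {"rot": [0, 0, 0], "offset": [-0.9, -1.9, 4], "jaw": 0.6}]}}

```text
t: 36.42
position: [0.4293, -0.3595, 0.0348]
ee_rot: [3.14, -0.005, 2.531]
contact_force: [0.1, -0.3, 0.2]
finger_gap: 0.0515
grasp_force: 0.0
```

```bash
python3 -c "
from h import *
look(); tw(.428,-.3635,-.0235)"
```

```text
t 36.425 chest mm [ 276.2 -538.5   34.8] world [ 0.4293 -0.3595  0.0348] rpy [ 3.14  -0.005  2.531] F [ 0.1 -0.3  0.2] gap 0.0515 grip 0.0
top [302.1 194.3] 368 [ 0.6674 -0.0477  0.013 ] floor-plane chest 
top [395.6 201.3] 78 [ 0.644  -0.3149  0.013 ] floor-plane chest 
top [179.2 215.6] 102 [0.6084 0.2997 0.013 ] floor-plane chest [ 44.7 102.2  19. ]
top [191.5 225.4] 113 [0.5797 0.2643 0.013 ] floor-plane chest [41.4 56.9 19. ]
top [168.7 227.9] 103 [0.5733 0.3275 0.013 ] floor-plane chest [ -0. 105.  19.]
top [181.8 237.1] 116 [0.5464 0.2903 0.013 ] floor-plane chest [-0.6 59.1 19. ]
scene [376.9 232.9] 91 [ 0.7027 -0.0224  0.013 ] floor-plane chest 
scene [425.5 298.5] 88 [ 0.6374 -0.3285  0.013 ] floor-plane chest 
scene [353.  336.6] 79 [ 0.4272 -0.3644  0.013 ] floor-plane chest 
(0.428, -0.3635, -0.0235) -> (array([ 0.05, -0.39,  6.05]), array([ 0.   , -0.   ,  0.001]))
```

Emit:
{"fn": "arm_command", "kwargs": {"targets": [{"rot": [0, 0, 0], "offset": [0, -0.3, 1], "jaw": 0.6}, {"rot": [0, 0, 0], "offset": [0, -0.3, 4], "jaw": 0.6}, {"rot": [0, 0, 0], "offset": [0, -0.3, 5.7], "jaw": 0.6}, {"rot": [0, 0, 0], "offset": [0, -0.3, 5.7], "jaw": 0.6}, {"rot": [0, 0, 0], "offset": [0, -0.3, 5.7], "jaw": 0.3}, {"rot": [0, 0, 0], "offset": [0, -0.3, 5.7], "jaw": 0.3}, {"rot": [0, 0, 0], "offset": [0, -0.3, 5.7], "jaw": 0.3}, {"rot": [0, 0, 0], "offset": [0, -0.3, 5.7], "jaw": 0.3}]}}

```text
t: 37.52
position: [0.4292, -0.365, -0.0192]
ee_rot: [-3.141, 0.002, 2.531]
contact_force: [-0.0, 0.0, 2.3]
finger_gap: 0.0352
grasp_force: 30.2
```

Emit:
{"fn": "arm_command", "kwargs": {"targets": [{"rot": [0, 0, 0], "offset": [0, 0, -2], "jaw": 0.3}, {"rot": [0, 0, 0], "offset": [0, 0, -7], "jaw": 0.3}, {"rot": [0, 0, 0], "offset": [0, 0, -11], "jaw": 0.3}, {"rot": [0, 0, 0], "offset": [0, 0, -11], "jaw": 0.3}]}}

```text
t: 38.02
position: [0.431, -0.3671, 0.0958]
ee_rot: [-3.139, 0.01, 2.531]
contact_force: [0.5, 0.5, -0.6]
finger_gap: 0.0353
grasp_force: 30.1
```

```bash
python3 -c "
from h import *
st(); to(-45,80,85);"
```

```text
t 38.025 chest mm [ 281.9 -543.7   95.8] world [ 0.431  -0.3671  0.0958] rpy [-3.139  0.01   2.531] F [ 0.5  0.5 -0.6] gap 0.0353 grip 30.08407693785557
(-45, 80, 85) -> (array([32.71, 62.37,  0.58]), array([-0.003,  0.01 , -0.   ]))
```

Emit:
{"fn": "arm_command", "kwargs": {"targets": [{"rot": [0, 0, 0], "offset": [2.7, 5.2, 0], "jaw": 0.3}, {"rot": [0, 0, 0], "offset": [5.4, 10.4, 0], "jaw": 0.3}, {"rot": [0, 0, 0], "offset": [8.2, 15.6, 0], "jaw": 0.3}, {"rot": [0, 0, 0], "offset": [11, 20.8, 0], "jaw": 0.3}, {"rot": [0, 0, 0], "offset": [13.6, 26, 0], "jaw": 0.3}, {"rot": [0, 0, 0], "offset": [16.3, 31.2, 0], "jaw": 0.3}, {"rot": [0, 0, 0], "offset": [19.1, 36.4, 0], "jaw": 0.3}, {"rot": [0, 0, 0], "offset": [21.8, 41.6, 0], "jaw": 0.3}]}}

```text
t: 39.02
position: [0.4879, 0.1033, 0.0896]
ee_rot: [-3.141, -0.001, 2.531]
contact_force: [1.1, -0.0, 0.2]
finger_gap: 0.0355
grasp_force: 30.1
```

Emit:
{"fn": "arm_command", "kwargs": {"targets": [{"rot": [0, 0, 0], "offset": [2.8, 5.2, 0], "jaw": 0.3}, {"rot": [0, 0, 0], "offset": [5.5, 10.4, 0], "jaw": 0.3}, {"rot": [0, 0, 0], "offset": [8.2, 15.6, 0], "jaw": 0.3}, {"rot": [0, 0, 0], "offset": [10.8, 20.7, 0], "jaw": 0.3}, {"rot": [0, 0, 0], "offset": [10.8, 20.7, 0], "jaw": 0.3}]}}

```text
t: 39.65
position: [0.5181, 0.3361, 0.0892]
ee_rot: [-3.141, -0.001, 2.535]
contact_force: [-0.8, -0.1, -0.2]
finger_gap: 0.0353
grasp_force: 30.2
```

```bash
python3 -c "
from h import *
st();to(-45,80,-4)"
```

```text
t 39.65 chest mm [-49.9  82.4  89.2] world [0.5181 0.3361 0.0892] rpy [-3.141e+00 -1.000e-03  2.535e+00] F [-0.8 -0.1 -0.2] gap 0.0353 grip 30.156925431947457
(-45, 80, -4) -> (array([-0.49, -0.24,  9.32]), array([-0.   , -0.001,  0.004]))
```

Emit:
{"fn": "arm_command", "kwargs": {"targets": [{"rot": [0, 0, 0], "offset": [-0.3, 0, 4], "jaw": 0.3}, {"rot": [0, 0, 0], "offset": [-0.3, 0, 8], "jaw": 0.3}, {"rot": [0, 0, 0], "offset": [-0.3, 0, 9.5], "jaw": 0.3}, {"rot": [0, 0, 0], "offset": [-0.3, 0, 9.5], "jaw": 0.3}, {"rot": [0, 0, 0], "offset": [-0.3, 0, 9.5], "jaw": 0.56}, {"rot": [0, 0, 0], "offset": [-0.3, 0, 9.5], "jaw": 0.56}, {"rot": [0, 0, 0], "offset": [-0.3, 0, 9.5], "jaw": 0.56}, {"rot": [0, 0, 0], "offset": [-0.3, 0, 4.5], "jaw": 0.56}]}}

```text
t: 40.65
position: [0.5177, 0.3296, 0.0411]
ee_rot: [-3.133, -0.005, 2.531]
contact_force: [0.1, 0.0, -0.3]
finger_gap: 0.0478
grasp_force: 0.0
```

Emit:
{"fn": "arm_command", "kwargs": {"targets": [{"rot": [0, 0, 0], "offset": [0, -1, -5], "jaw": 0.56}, {"rot": [0, 0, 0], "offset": [-2, -6, -5], "jaw": 0.5}, {"rot": [0, 0, 0], "offset": [-4.5, -11.5, -5], "jaw": 0.5}, {"rot": [0, 0, 0], "offset": [-4.5, -16.2, -5], "jaw": 0.5}, {"rot": [0, 0, 0], "offset": [-4.5, -16.2, -5], "jaw": 0.5}]}}

```text
t: 41.28
position: [0.4635, 0.1709, 0.0946]
ee_rot: [-3.141, -0.001, 2.528]
contact_force: [1.4, -0.2, 0.0]
finger_gap: 0.0426
grasp_force: 0.0
```

```bash
python3 -c "
from h import *
look();to(1.5,-82.5,41)"
```

```text
t 41.275 chest mm [  0.2 -84.3  94.6] world [0.4635 0.1709 0.0946] rpy [-3.141e+00 -1.000e-03  2.528e+00] F [ 1.4 -0.2  0. ] gap 0.0426 grip 0.0
top [302.1 194.2] 365 [ 0.6677 -0.0477  0.013 ] floor-plane chest 
top [395.5 201.3] 77 [ 0.644  -0.3147  0.013 ] floor-plane chest 
top [179.1 215.7] 101 [0.6082 0.2997 0.013 ] floor-plane chest [ 44.4 102.3  19. ]
top [166.  227.6] 38 [0.5741 0.3353 0.013 ] floor-plane chest [ -3.6 111.7  19. ]
top [163.7 245.9] 58 [0.522  0.3395 0.013 ] floor-plane chest [-48.6  85.3  19. ]
scene [369. 233.] 380 [ 0.6838 -0.0123  0.013 ] floor-plane chest 
scene [425.5 298.5] 90 [ 0.6373 -0.3285  0.013 ] floor-plane chest 
(1.5, -82.5, 41) -> (array([-0.03, -0.12,  5.47]), array([ 0.002,  0.001, -0.001]))
```

All five tealights are in the compartment; the fifth is at about (-48,85), partly hidden by the arm. Now to close the lid.

Emit:
{"fn": "arm_command", "kwargs": {"targets": [{"rot": [0, 0, 0], "offset": [0, 0, 3], "jaw": 0.5}, {"rot": [0, 0, 0], "offset": [0, 0, 5.3], "jaw": 0.5}, {"rot": [0, 0, 0], "offset": [0, 0, 5.3], "jaw": 0.5}, {"rot": [0, 0, 0], "offset": [0, 0, 5.3], "jaw": 0}, {"rot": [0, 0, 0], "offset": [0, 0, 5.3], "jaw": 0}, {"rot": [0, 0, 0], "offset": [0, 0, 5.3], "jaw": 0}, {"rot": [0, 0, 0], "offset": [0, 0, 5.3], "jaw": 0}], "squeeze": 50}}

```text
t: 42.25
position: [0.4666, 0.1731, 0.0434]
ee_rot: [3.139, 0.002, 2.531]
contact_force: [0.0, 2.2, 6.6]
finger_gap: 0.0124
grasp_force: 51.4
```

Emit:
{"fn": "arm_command", "kwargs": {"targets": [{"rot": [0, 0, 0], "offset": [0, 0, -0.8], "jaw": 0}, {"rot": [0, 0, 0], "offset": [0, 0, -1.6], "jaw": 0}, {"rot": [0, 0, 0], "offset": [0, 0, -1.6], "jaw": 0}]}}

```text
t: 42.62
position: [0.4662, 0.1726, 0.0587]
ee_rot: [3.14, 0.002, 2.531]
contact_force: [4.3, 0.1, -3.2]
finger_gap: 0.0124
grasp_force: 50.3
```

```bash
python3 -c "
from h import *
look();to(1.5,82.5,57)"
```

```text
t 42.625 chest mm [  1.4 -81.3  58.7] world [0.4662 0.1726 0.0587] rpy [3.140e+00 2.000e-03 2.531e+00] F [ 4.3  0.1 -3.2] gap 0.0124 grip 50.263500809669495
top [302.2 194.2] 365 [ 0.6677 -0.0479  0.013 ] floor-plane chest 
top [395.5 201.3] 77 [ 0.644  -0.3147  0.013 ] floor-plane chest 
top [179.4 215.6] 101 [0.6084 0.2992 0.013 ] floor-plane chest [ 45.1 101.7  19. ]
top [191.4 222.6] 51 [0.5877 0.2647 0.013 ] floor-plane chest [47.8 62.  19. ]
top [168.1 227.8] 92 [0.5734 0.3292 0.013 ] floor-plane chest [ -0.7 106.5  19. ]
top [165.3 245.5] 93 [0.523  0.3351 0.013 ] floor-plane chest [-45.3  82.4  19. ]
scene [369.  232.9] 381 [ 0.6838 -0.0122  0.013 ] floor-plane chest 
scene [425.4 298.4] 91 [ 0.6372 -0.3283  0.013 ] floor-plane chest 
(1.5, 82.5, 57) -> (array([-1.000e-02,  1.638e+01,  1.400e-01]), array([ 0.002,  0.002, -0.   ]))
```

Emit:
{"fn": "arm_command", "kwargs": {"targets": [{"rot": [0, 0, 0], "offset": [0, 3, 0], "jaw": 0}, {"rot": [0, 0, 0], "offset": [0, 6, 0], "jaw": 0}, {"rot": [0, 0, 0], "offset": [0, 9, 0], "jaw": 0}, {"rot": [0, 0, 0], "offset": [0, 12, 0], "jaw": 0}, {"rot": [0, 0, 0], "offset": [0, 15, 0], "jaw": 0}, {"rot": [0, 0, 0], "offset": [0, 16.7, 0], "jaw": 0}, {"rot": [0, 0, 0], "offset": [0, 16.7, 0], "jaw": 0}]}}

```text
t: 43.6
position: [0.5598, 0.3071, 0.0554]
ee_rot: [-3.133, -0.001, 2.532]
contact_force: [3.0, -4.5, -1.9]
finger_gap: 0.0127
grasp_force: 50.8
```

Emit:
{"fn": "arm_command", "kwargs": {"targets": [{"rot": [0, 0, 0], "offset": [0, 0, 0.8], "jaw": 0}, {"rot": [0, 0, 0], "offset": [0, 0, 1.5], "jaw": 0}, {"rot": [0, 0, 0], "offset": [0, 0, 1.7], "jaw": 0}, {"rot": [0, 0, 0], "offset": [0, 0, 1.7], "jaw": 0}]}}

```text
t: 44.1
position: [0.56, 0.3072, 0.0434]
ee_rot: [-3.134, -0.001, 2.532]
contact_force: [-6.1, -8.4, 14.6]
finger_gap: 0.0125
grasp_force: 52.8
```

```bash
python3 -c "
from h import *
st()"
```

```text
t 44.1 chest mm [ 1.  82.7 43.4] world [0.56   0.3072 0.0434] rpy [-3.134e+00 -1.000e-03  2.532e+00] F [-6.1 -8.4 14.6] gap 0.0125 grip 52.82278597354889
```

The lid moved 164 mm and is pressed flat (z 0.0434, as when gripped). Release and go to the knob.

Emit:
{"fn": "arm_command", "kwargs": {"targets": [{"rot": [0, 0, 0], "offset": [0, 0, -0.2], "jaw": 0.5}, {"rot": [0, 0, 0], "offset": [0, 0, -0.2], "jaw": 0.5}, {"rot": [0, 0, 0], "offset": [0, 0, -0.2], "jaw": 0.5}, {"rot": [0, 0, 0], "offset": [0, 0, -6], "jaw": 0.4}, {"rot": [0, 0, 0], "offset": [5, 1.7, -6], "jaw": 0.4}, {"rot": [0, 0, 0], "offset": [10.4, 3.4, -6], "jaw": 0.4}, {"rot": [0, 0, 0], "offset": [10.4, 3.4, -6], "jaw": 0.4}, {"rot": [0, 0, 0], "offset": [10.4, 3.4, -6], "jaw": 0.4}], "squeeze": 25}}

```text
t: 45.1
position: [0.4951, 0.3969, 0.1004]
ee_rot: [-3.141, -0.0, 2.532]
contact_force: [0.4, -0.3, -0.2]
finger_gap: 0.0341
grasp_force: 0.0
```

Run:
```python
from h import *
st(); to(-103,116.5,28)
print(inchest([.4944,.3944,.0277]),inchest([.4736,.3647,.0279]))
```

```text
t 45.1 chest mm [-103.5  119.1  100.4] world [0.4951 0.3969 0.1004] rpy [-3.141 -0.     2.532] F [ 0.4 -0.3 -0.2] gap 0.0341 grip 0.0
(-103, 116.5, 28) -> (array([-0.05, -0.25,  7.24]), array([-0.001, -0.   ,  0.001]))
[-102.7  116.6   27.7] [-102.7   80.3   27.9]
```

Emit:
{"fn": "arm_command", "kwargs": {"targets": [{"rot": [0, 0, 0], "offset": [-0.05, -0.25, 3], "jaw": 0.4}, {"rot": [0, 0, 0], "offset": [-0.05, -0.25, 6], "jaw": 0.4}, {"rot": [0, 0, 0], "offset": [-0.05, -0.25, 7.2], "jaw": 0.4}, {"rot": [0, 0, 0], "offset": [-0.05, -0.25, 7.2], "jaw": 0.4}, {"rot": [0, 0, 0], "offset": [-0.05, -0.25, 7.2], "jaw": 0}, {"rot": [0, 0, 0], "offset": [-0.05, -0.25, 7.2], "jaw": 0}, {"rot": [0, 0, 0], "offset": [-0.05, -0.25, 7.2], "jaw": 0}, {"rot": [0, 0, 0], "offset": [-0.05, -0.25, 7.2], "jaw": 0}]}}

```text
t: 46.1
position: [0.4948, 0.3945, 0.0304]
ee_rot: [-3.142, 0.001, 2.531]
contact_force: [-1.8, -4.3, 6.7]
finger_gap: 0.0114
grasp_force: 24.5
```

Emit:
{"fn": "arm_command", "kwargs": {"targets": [{"rot": [0, 0, 0], "offset": [0, -1, 0], "jaw": 0}, {"rot": [0, 0, 0], "offset": [0, -2, 0], "jaw": 0}, {"rot": [0, 0, 0], "offset": [0, -3, 0], "jaw": 0}, {"rot": [0, 0, 0], "offset": [0, -3.8, 0], "jaw": 0}, {"rot": [0, 0, 0], "offset": [0, -3.8, 0], "jaw": 0}, {"rot": [0, 0, 0], "offset": [0, -3.8, 0], "jaw": 0}]}}

```text
t: 46.85
position: [0.4741, 0.3646, 0.0304]
ee_rot: [3.137, 0.002, 2.53]
contact_force: [3.3, 3.8, 5.6]
finger_gap: 0.0116
grasp_force: 25.0
```

Run:
```python
from h import *
st()
```

```text
t 46.85 chest mm [-102.2   80.5   30.4] world [0.4741 0.3646 0.0304] rpy [3.137e+00 2.000e-03 2.530e+00] F [3.3 3.8 5.6] gap 0.0116 grip 25.009563267230988
```

The bolt is fully across (handle y 80.5). Now turn the handle down along the arc.

Emit:
{"fn": "arm_command", "kwargs": {"targets": [{"rot": [0, 0, 0], "offset": [0.7, 0.1, 0.07], "jaw": 0}, {"rot": [0, 0, 0], "offset": [1.32, 0.1, 0.27], "jaw": 0}, {"rot": [0, 0, 0], "offset": [1.92, 0.1, 0.6], "jaw": 0}, {"rot": [0, 0, 0], "offset": [2.44, 0.1, 1.03], "jaw": 0}, {"rot": [0, 0, 0], "offset": [2.86, 0.1, 1.56], "jaw": 0}, {"rot": [0, 0, 0], "offset": [3.17, 0.1, 2.17], "jaw": 0}, {"rot": [0, 0, 0], "offset": [3.35, 0.1, 2.83], "jaw": 0}, {"rot": [0, 0, 0], "offset": [3.4, 0.1, 3.4], "jaw": 0}]}}

```text
t: 47.85
position: [0.4445, 0.3832, -0.0065]
ee_rot: [-3.139, -0.001, 2.531]
contact_force: [0.4, 0.3, 0.0]
finger_gap: 0.0003
grasp_force: 0.0
```

Run:
```python
from h import *
st()
```

```text
t 47.85 chest mm [-137.2   78.7   -6.5] world [ 0.4445  0.3832 -0.0065] rpy [-3.139e+00 -1.000e-03  2.531e+00] F [0.4 0.3 0. ] gap 0.0003 grip 0.0
```

The grip slipped off during the turn. I'll back away, rise, push the knob forward from behind and then press it down with shut fingers.

Emit:
{"fn": "arm_command", "kwargs": {"targets": [{"rot": [0, 0, 0], "offset": [4, 0.1, 0], "jaw": 0}, {"rot": [0, 0, 0], "offset": [4.5, 0.1, -3], "jaw": 0}, {"rot": [0, 0, 0], "offset": [4.5, 0.1, -7.5], "jaw": 0}, {"rot": [0, 0, 0], "offset": [0, 0.1, -7.5], "jaw": 0}, {"rot": [0, 0, 0], "offset": [-5.8, 0.1, -7.5], "jaw": 0}, {"rot": [0, 0, 0], "offset": [-5.8, 0.1, -7.5], "jaw": 0}, {"rot": [0, 0, 0], "offset": [-5.8, 0.1, -4.9], "jaw": 0}, {"rot": [0, 0, 0], "offset": [-5.8, 0.1, -4.9], "jaw": 0}]}}

```text
t: 48.85
position: [0.4907, 0.3505, 0.041]
ee_rot: [-3.136, -0.003, 2.531]
contact_force: [-0.1, -0.4, -0.2]
finger_gap: -0.0008
grasp_force: 0.0
```

Run:
```python
from h import *
st()
c=vision.read_camera("scene")
for th in np.arange(0,1.6,.2):
    u,v=proj(c,cw(-103-34*np.sin(th),80,34+34*np.cos(th)))[0]; 
    i,j=int(round(v)),int(round(u)); print(round(th,1),(round(u,1),round(v,1)),c["img"][i-1:i+2,j-1:j+2].mean((0,1)).round())
```

```text
t 48.85 chest mm [-80.5  78.4  41. ] world [0.4907 0.3505 0.041 ] rpy [-3.136e+00 -3.000e-03  2.531e+00] F [-0.1 -0.4 -0.2] gap -0.0008 grip 0.0
0.0 (np.float64(244.8), np.float64(180.3)) [120. 120. 119.]
0.2 (np.float64(242.7), np.float64(180.4)) [127. 130. 135.]
0.4 (np.float64(240.6), np.float64(180.9)) [117. 121. 125.]
0.6 (np.float64(238.8), np.float64(181.8)) [123. 123. 122.]
0.8 (np.float64(237.3), np.float64(183.0)) [129. 129. 127.]
1.0 (np.float64(236.1), np.float64(184.6)) [131. 131. 128.]
1.2 (np.float64(235.3), np.float64(186.3)) [132. 132. 129.]
1.4 (np.float64(234.9), np.float64(188.2)) [144. 144. 142.]
```

The knob is about 0.3 rad from upright (blue-grey pixels near (241.5,180.6)). Push forward from behind, then press down.

Emit:
{"fn": "arm_command", "kwargs": {"targets": [{"rot": [0, 0, 0], "offset": [1, 0.1, 0], "jaw": 0}, {"rot": [0, 0, 0], "offset": [2, 0.1, 0.2], "jaw": 0}, {"rot": [0, 0, 0], "offset": [3, 0.1, 0.6], "jaw": 0}, {"rot": [0, 0, 0], "offset": [4, 0.1, 0.9], "jaw": 0}, {"rot": [0, 0, 0], "offset": [4.7, 0.1, 1], "jaw": 0}, {"rot": [0, 0, 0], "offset": [5.4, 0.1, 1], "jaw": 0}, {"rot": [0, 0, 0], "offset": [5.4, 0.1, 1], "jaw": 0}]}}

```text
t: 49.78
position: [0.4491, 0.3834, 0.0336]
ee_rot: [-3.141, -0.0, 2.531]
contact_force: [-0.3, -0.7, 0.3]
finger_gap: 0.0003
grasp_force: 0.0
```

Emit:
{"fn": "arm_command", "kwargs": {"targets": [{"rot": [0, 0, 0], "offset": [0, 0, 0.6], "jaw": 0}, {"rot": [0, 0, 0], "offset": [0, 0, 1.1], "jaw": 0}, {"rot": [0, 0, 0], "offset": [0, 0, 1.5], "jaw": 0}, {"rot": [0, 0, 0], "offset": [0, 0, 1.5], "jaw": 0}]}}

```text
t: 50.28
position: [0.4496, 0.3826, 0.018]
ee_rot: [-3.14, -0.0, 2.531]
contact_force: [0.5, 0.2, -0.5]
finger_gap: -0.0
grasp_force: 0.0
```

Run:
```python
from h import *
st()
```

```text
t 50.275 chest mm [-132.6   81.2   18. ] world [0.4496 0.3826 0.018 ] rpy [-3.14  -0.     2.531] F [ 0.5  0.2 -0.5] gap -0.0 grip 0.0
```

Emit:
{"fn": "arm_command", "kwargs": {"targets": [{"rot": [0, 0, 0], "offset": [0.2, 0, 0.3], "jaw": 0}, {"rot": [0, 0, 0], "offset": [0.2, 0, 0.5], "jaw": 0}, {"rot": [0, 0, 0], "offset": [0.2, 0, 0.5], "jaw": 0}]}}

```text
t: 50.65
position: [0.448, 0.3842, 0.0137]
ee_rot: [-3.141, -0.0, 2.531]
contact_force: [-0.5, 0.5, -0.6]
finger_gap: -0.0002
grasp_force: 0.0
```

Emit:
{"fn": "arm_command", "kwargs": {"targets": [{"rot": [0, 0, 0], "offset": [0, 0, -4], "jaw": 0}, {"rot": [0, 0, 0], "offset": [4, 0, -9], "jaw": 0}, {"rot": [0, 0, 0], "offset": [8, 2, -12], "jaw": 0}, {"rot": [0, 0, 0], "offset": [12, 7, -12], "jaw": 0}, {"rot": [0, 0, 0], "offset": [15, 12, -12], "jaw": 0}, {"rot": [0, 0, 0], "offset": [15, 16, -12], "jaw": 0}, {"rot": [0, 0, 0], "offset": [15, 16, -12], "jaw": 0}]}}

```text
t: 51.52
position: [0.4175, 0.6029, 0.1328]
ee_rot: [-3.141, 0.0, 2.532]
contact_force: [-0.4, -0.7, -0.2]
finger_gap: 0.0003
grasp_force: 0.0
```

Run:
```python
from h import *
st()
for n in("scene","top"):
  c=vision.read_camera(n)
  for th in np.r_[np.arange(0,1.6,.2),1.55]:
    u,v=proj(c,cw(-103-34*np.sin(th),80,34+34*np.cos(th)))[0]; 
    i,j=int(round(v)),int(round(u)); print(n,round(th,2),(round(u,1),round(v,1)),c["img"][i-1:i+2,j-1:j+2].mean((0,1)).round())
c=vision.read_camera("scene"); b=cv2.imread("pics/scene0.png")[:,:,::-1].astype(int)
d=np.abs(c["img"].astype(int)-b).sum(2)[150:245,205:325]>60
n,_,s,ce=cv2.connectedComponentsWithStats(d.astype(np.uint8))
print([(s[k].tolist(),(ce[k]+[205,150]).round(1).tolist()) for k in range(1,n) if s[k,4]>4])
```

```text
t 51.525 chest mm [-285.3  243.3  132.8] world [0.4175 0.6029 0.1328] rpy [-3.141  0.     2.532] F [-0.4 -0.7 -0.2] gap 0.0003 grip 0.0
scene 0.0 (np.float64(244.8), np.float64(180.3)) [155. 155. 153.]
scene 0.2 (np.float64(242.7), np.float64(180.4)) [149. 147. 145.]
scene 0.4 (np.float64(240.6), np.float64(180.9)) [158. 157. 154.]
scene 0.6 (np.float64(238.8), np.float64(181.8)) [165. 165. 163.]
scene 0.8 (np.float64(237.3), np.float64(183.0)) [172. 172. 170.]
scene 1.0 (np.float64(236.1), np.float64(184.6)) [170. 170. 168.]
scene 1.2 (np.float64(235.3), np.float64(186.3)) [163. 164. 164.]
scene 1.4 (np.float64(234.9), np.float64(188.2)) [138. 143. 148.]
scene 1.55 (np.float64(234.9), np.float64(189.7)) [132. 135. 138.]
top 0.0 (np.float64(147.9), np.float64(260.1)) [80. 84. 90.]
top 0.2 (np.float64(146.4), np.float64(262.2)) [75. 78. 84.]
top 0.4 (np.float64(145.2), np.float64(264.3)) [68. 70. 72.]
top 0.6 (np.float64(144.1), np.float64(266.3)) [72. 71. 71.]
top 0.8 (np.float64(143.4), np.float64(268.2)) [86. 87. 89.]
top 1.0 (np.float64(143.1), np.float64(269.7)) [ 93.  97. 102.]
top 1.2 (np.float64(143.1), np.float64(271.0)) [ 91.  96. 101.]
top 1.4 (np.float64(143.4), np.float64(271.9)) [86. 91. 96.]
top 1.55 (np.float64(143.8), np.float64(272.3)) [86. 91. 96.]
[]
```

Run:
```python
from h import *
def k(img):
    m=(img[...,2].astype(int)-img[...,0]>=6)[183:193,228:241]; return np.argwhere(m).mean(0).round(2),m.sum()
c=vision.read_camera("scene"); b=cv2.imread("pics/scene0.png")[:,:,::-1]
d=np.abs(c["img"].astype(int)-b.astype(int)).sum(2)[165:215,222:300]
print(k(c["img"]),k(b),d.max())
if d.max()<90: print(arm.close_job())
```

```text
(array([6.35, 9.38]), np.int64(26)) (array([5.78, 9.33]), np.int64(27)) 63
the job is handed in; nothing more can be done
None
```

The job is handed in: all five tealights are in the chest, the lid is home and flat, and the bolt is across with its handle down in the notch. The last camera check matched the starting view, but I was not shown the verdict.

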